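# Build the second tier of a kiln load

### The arm

A 7-joint arm with a two-finger parallel gripper is mounted at the origin on the work surface. World frame = base frame: x ahead of the robot, y to its left, z up, the work surface at z = 0. Lengths are in mm, angles in rad, forces in N, time in s.
With the tool pointing down it reaches from about 425 to 875 mm from the base axis. Payload 9.9 kg.
Tool frame: the origin (TCP) lies midway between the tips of the shut fingers; the grasp point (between the pads) lies 19 mm behind it; z points along the fingers, y is the line along which they close (so a half turn about z gives the same grasp; the last joint's range is limited). The gripper opens to 85 mm and grips with 20 to 120 N. Pads are 22 mm wide; open, the fingers measure 114 mm over their backs; the gripper's body (76 mm by 85 mm) begins 54 mm behind the grasp point. The pads swing forward as they close: fully open they stand 13 mm farther back than shut.
Start: joints at [-1.421, 0.576, 0.025, 1.437, -0.015, 1.129, -0.057], TCP at [156.373, 656.64, 231.289] pointing down, gripper open.
Joint ranges: [-2.76, 2.76], [-0.34, 2.15], [-1.52, 1.57], [0.19, 2.46], [-1.09, 4.23], [0.17, 1.99], [-2.82, 2.82]. Speed limits (rad/s): [2.22, 2.22, 3.01, 3.01, 3.14, 3.14, 3.14].

### API

Orientations are given as a unit quaternion [x, y, z, w].
In Python, from plant import monitor, eyes, close_job gives the robot as it stands.
- The arm moves only by the tool apply_moves, never from a script. Its argument "motion" is one flat list of numbers, 6 for each row, row after row: the shift along the tool's x, y, z each as a share of 0.4 m, from -1 to 1, then the turn, a rotation vector about the tool's x, y, z each as a share of 180 degrees, from -1 to 1. In form: [dx, dy, dz, ax, ay, az, dx, dy, dz, ax, ay, az, ...]. A call has 1 to 8 rows; each row is the pose to reach, as a shift and turn from the pose commanded when the call began, along the tool's axes at that moment, turning the shorter way round; what a row does not reach only later rows make up. A row lasts 1/8 s, in which the tool goes at most 62.5 mm and 10.7 degrees, less where a joint would pass 70% of its speed; a pose out of reach is approached as far as the arm can. A call with a number of a shift or a turn outside -1 to 1 is refused whole. A call with a gripper value outside its range is refused whole. "claw" is the finger opening in mm, from 0 to 85.4, set as the call begins (left out, the last holds). The fingers move at their own pace and stop on an object; "newtons" is the grip in N (left out, the last holds). Time passes only in rows, so rows that repeat a pose let the fingers close. It gives the time, the measured TCP pose, the force, the opening and the grip force at its end, in the units of the state.
- monitor.get_obs(): the state, without advancing time (a new reading comes with each control period).
- eyes.grab_frame(name): name is "scene" or "top"; returns the picture (400x640x3 uint8, red, green, blue); there is no depth.
- eyes.calibration(name): a dict with "fx", "fy", "cx", "cy" (pixels), "R" (3x3) and "t" (3): a world point X has camera coordinates R X + t. Camera axes: x right, y down, z forward; pixel columns grow to the right and rows downward; lengths in mm; the calibration is good to about 2 mm. A picture is of the moment at which its call begins. calibration takes no time and is no camera call.
- close_job(): hands the job in; it is judged then, once.
The state is a dict: "clock": time; "joints": joint angles; "dq": joint speeds; "effort": joint torques, N m; "tool_pos": TCP position; "tool_rot": TCP orientation; "ft_force": force on the tool from outside, world axes, zero at the start; "wrist_torque": the same for the moment, N m; "grip_width": opening from 0.0 (shut) to 1.0 (fully open); "gripper_force": force on a finger pad.
Only numpy, scipy, OpenCV 4.12 (cv2) and the standard library are available. Lean on these libraries where they do the work, as an engineer would, in place of code of your own. Each camera call takes 0.05 s, during which the arm holds its last target. There are 200 camera calls.

### The job

Load the kiln shelf: stand the loose tall cream prop on the red painted ring, the blue cup midway between the two cream props, and the green dish straight in front of the cup (towards the shelf's orange edge, square to the row of props), 90 mm from it centre to centre. Bridge the two cream props with the grey batt, centred and in line with them, over the cup, and stand the amber jar on the middle of the batt. Set the glazed pots down gently and keep them upright, and leave the short red prop and the white cup where they are.

Things in the scene. Friction and masses are not known exactly. Their poses are not given: they have to be found in the camera images.
- shelf: Kiln shelf: fixed buff slab, top at z = 0.016, 200 mm deep, 270 wide, orange stripe along its front edge (nearest the robot). Its y runs left along its width, x away from the robot. Origin: at bench level under the midpoint between standing prop and ring; the slab reaches 140 mm in front (-x), 60 behind, 135 to each side. On the left or right half of the bench, turned up to 0.3 rad.
- post_standing: Cream kiln prop, upright cylinder 44 mm in diameter and 80 mm high, already standing on the kiln shelf and fixed to it, 80 mm from the shelf's origin to its left or its right (y = +80 or -80 mm in the shelf's frame). Origin: centre of its underside, on the shelf's top.
- mark: Dark red ring, 64 mm across with a dot in the middle, painted flat on the kiln shelf at the other end of the row from the standing prop, 160 mm from it centre to centre. Origin: its centre, on the shelf's top.
- post: Loose cream kiln prop, upright solid cylinder 44 mm in diameter and 80 mm high, about 0.26 kg, standing on the ware board. Origin: centre of its underside, z up.
- short_post: Loose terracotta-red kiln prop, cylinder 44 mm in diameter and only 50 mm high, standing on the ware board: too short, to be left alone. Origin: centre of its underside.
- blue_cup: Blue-glazed open cup, upright, 50 mm in diameter (straight wall, slightly narrower in the lowest 12 mm) and 55 mm high, wall 4 mm, no handle, about 0.11 kg, on the ware board. Origin: centre of its underside, z up.
- white_cup: White cup of the same shape and size as the blue one, on the ware board: to be left alone. Origin: centre of its underside.
- dish: Low green-glazed open dish (ramekin), upright, straight wall 62 mm in diameter, 40 mm high, wall 4 mm, about 0.12 kg, on the ware board. Origin: centre of its underside, z up.
- batt: Dark grey narrow batt (kiln plank): flat slab 210 mm long (its y), 60 wide (its x), 12 thick, 0.33 kg, lying at the back of the ware board, a fixed plywood panel 12 mm thick on the other half of the bench from the kiln shelf. The six round pieces stand on the board nearer the robot, in any order, in two rows along the batt's length, about 100 mm apart. Origin: centre of its underside, z up.
- jar: Amber-glazed squat jar with a brown lid that is part of it, upright, 56 mm in diameter between 12 and 36 mm above its foot, 61 mm high to the top of its knob, about 0.16 kg, on the ware board. Origin: centre of its underside, z up.
Not all that is in view belongs to the job. What is shaped like the blue_cup but pink is not meant.

How it is judged:
By the outcome, as a careful person would: the job done as asked, in the order asked, and still so for the second after the job is handed in, with the robot touching nothing.
It also fails if it takes over 144 s, if anything falls off the work surface, if the arm or the gripper's body presses on something with over 40 N, if the wrist force passes 120 N, or if a joint passes its speed limit or range.

## Working session

There is one attempt and no reset: what is moved stays moved. The work goes in short steps, Python scripts to look and compute and a tool call to move; the robot and the scene stay as the last step left them, time stands still between calls to the robot, and variables do not carry over. Pictures are saved under pics/ and viewed, at most 14 in all, crops included, and the job is handed in when it is done.

Besides the shell and the picture viewer there is one more tool, called after "Emit:" by a JSON object that holds its "api" and its "payload", one argument or row to a line. apply_moves: Moves the arm, as the interface text tells. Its arguments: {"type":"object","properties":{"motion":{"type":"array"},"claw":{"type":"number"},"newtons":{"type":"number"}},"required":["motion"]}

```bash
mkdir -p pics; ls; python3 - <<'E'
from plant import monitor, eyes
import cv2
o=monitor.get_obs();print(o)
for n in("scene","top"):
    im=eyes.grab_frame(n);cv2.imwrite(f"pics/{n}0.png",im[:,:,::-1]);print(n,eyes.calibration(n))
E
```

```text
pics
{'clock': 0.0, 'joints': array([-1.42073706,  0.5765156 ,  0.0248223 ,  1.43788029, -0.01502395,
        1.12896838, -0.05649518]), 'dq': array([-1.51361544e-03, -8.13102408e-05,  1.71710519e-04,  4.34528018e-04,
        1.40458997e-05,  4.00882636e-04, -4.70244096e-04]), 'effort': array([-3.58449415e-05, -7.65734124e+01,  2.25034252e+00, -2.85985065e+01,
        1.52643642e-02,  1.21227099e-02,  2.81892909e-05]), 'tool_pos': array([156.2937901 , 656.21633015, 230.46301829]), 'tool_rot': array([ 1.16639832e-01,  9.93173962e-01, -7.90982811e-04, -6.84351194e-05]), 'ft_force': array([ 0.24525638,  0.32691369, -0.54057402]), 'wrist_torque': array([-0.03022785, -0.01998618, -0.04163128]), 'gripper_force': 0.0, 'grip_width': 0.9994260195375558}
scene {'fx': 472.4831295910262, 'fy': 472.4831295910262, 'cx': 320.1421299739126, 'cy': 200.01248794092675, 'R': array([[ 0.06823499,  0.99766752,  0.00187418],
       [ 0.60380157, -0.03980112, -0.7961404 ],
       [-0.79420882,  0.05545627, -0.60510904]]), 't': array([ -63.40275505, -304.43901462, 1605.66666917])}
top {'fx': 455.07059515353285, 'fy': 455.07059515353285, 'cx': 315.2172408358555, 'cy': 194.00968616707362, 'R': array([[ 0.0063785 , -0.99997489, -0.00308832],
       [-0.97827923, -0.00560014, -0.2072158 ],
       [ 0.2071933 ,  0.00434296, -0.97829038]]), 't': array([ 18.36381531, 542.07071214, 892.47425587])}
```

View pics/scene0.png

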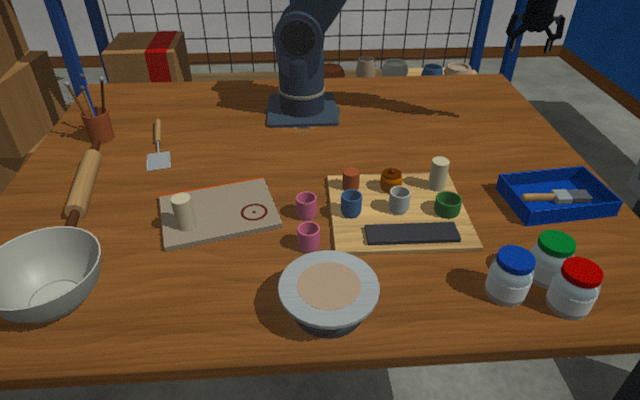

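View pics/top0.png

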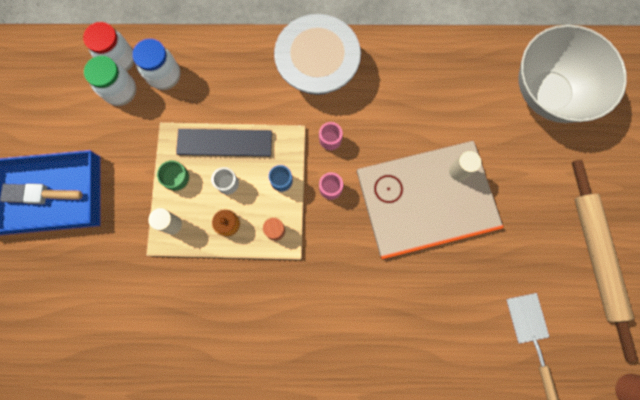

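The scene view shows the shelf on the right half (robot's y<0), with the ring at (254,212) and the standing prop at (182,212). In the top view, the ring is at (389,188) and the standing prop top at (470,160). On the board in the top view: dish (172,175), white cup (225,180), blue cup (281,177), cream prop (163,220), jar (226,222), short red (274,229), batt (224,143). The pink cups near (331,135) and (331,185) aren't part of the job.

```bash
python3 - <<'E'
import cv2,numpy as np
s=cv2.imread('pics/scene0.png');t=cv2.imread('pics/top0.png')
a=cv2.resize(t[115:265,140:310],None,fx=4.4,fy=4,interpolation=cv2.INTER_CUBIC)
a=cv2.resize(t[115:265,140:310],None,fx=4,fy=4,interpolation=cv2.INTER_CUBIC)
cv2.imwrite('pics/ta.png',a[:600])
cv2.imwrite('pics/sa.png',cv2.resize(s[150:255,320:480],None,fx=5,fy=5,interpolation=cv2.INTER_CUBIC))
h=cv2.cvtColor(t,cv2.COLOR_BGR2HSV);g=cv2.cvtColor(s,cv2.COLOR_BGR2HSV)
for n,p,q in(('dish',(172,175),(447,208)),('blue',(281,177),(351,207)),('prop',(160,216),(439,165)),('propside',(168,224),(439,180)),('jar',(218,222),(391,184)),('batt',(224,143),(410,234)),('stand',(470,158),(182,212)),('board',(200,160),(345,230)),('shelf',(420,210),(220,225)),('stripe',(440,243),(220,188)),('ring',(375,188),(241,213)),('pink',(331,188),(308,240))):
    print(n,h[p[1],p[0]],g[q[1],q[0]])
E
```

```text
dish [ 64 101  98] [ 54 120  51]
blue [106 124 117] [105 110  72]
prop [ 25  22 252] [ 24  56 136]
propside [ 22  55 230] [ 22  53 105]
jar [ 12 195 150] [ 16 241  90]
batt [126  23 112] [135  15  66]
stand [ 23  34 245] [ 22  62 119]
board [ 20  94 238] [ 18 112 171]
shelf [ 17  53 213] [ 20  57 143]
stripe [  9 211 224] [ 20  57 144]
ring [  4 148 140] [  5 214  87]
pink [172 107 164] [171 115 111]
```

View pics/ta.png

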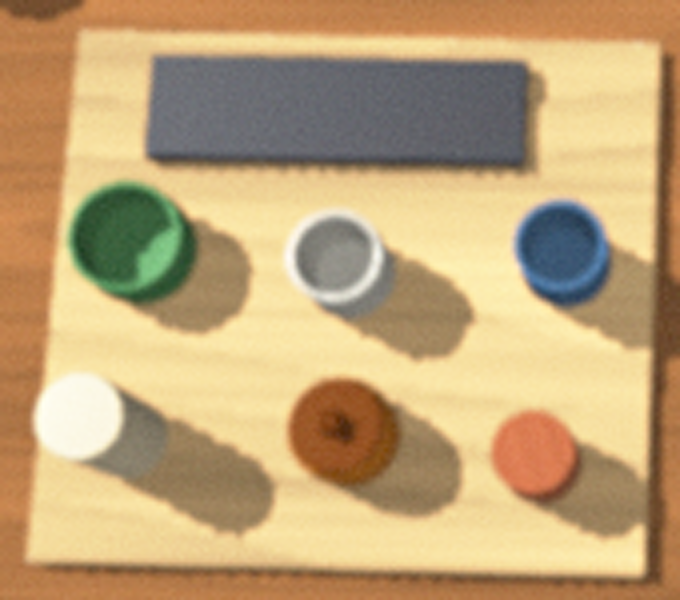

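View pics/sa.png

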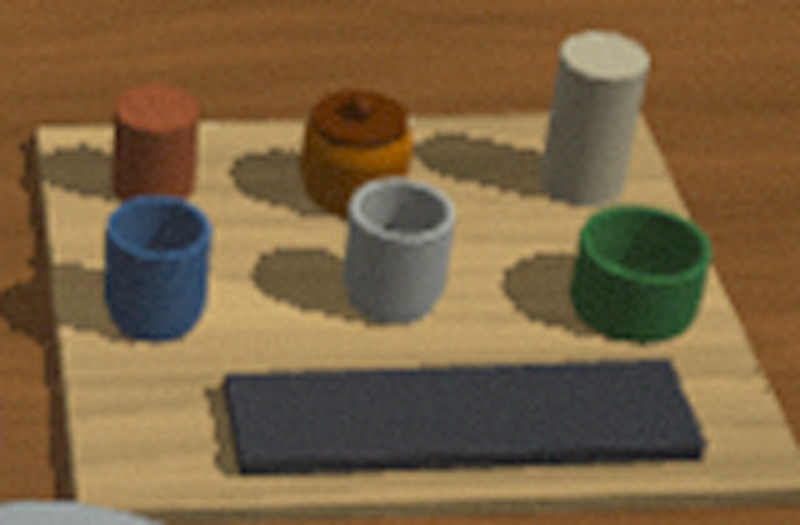

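The crops show everything upright. In the top crop: dish rim about (127,240), blue rim (562,244), prop top (79,416), jar (343,430), and the batt spanning (150..527, 57..165). In the scene crop, the white cup hides part of the jar, while the prop, dish, blue cup and batt are unobstructed. Next I'll segment these and fit silhouettes in both views.

```bash
cat > vis.py <<'E'
import cv2,numpy as np
from scipy.optimize import least_squares
from plant import eyes
K={n:eyes.calibration(n) for n in("scene","top")}
def proj(n,P):
    k=K[n];c=np.atleast_2d(P)@k['R'].T+k['t']
    return np.c_[k['fx']*c[:,0]/c[:,2]+k['cx'],k['fy']*c[:,1]/c[:,2]+k['cy']]
A=np.linspace(0,2*np.pi,60,endpoint=False)
def circ(r,z): return np.c_[r*np.cos(A),r*np.sin(A),0*A+z]
def cen(n,P):
    m=cv2.moments(cv2.convexHull(proj(n,P).astype(np.float32)));return np.array([m['m10'],m['m01']])/m['m00']
def mask(im,lo,hi,box):
    h=cv2.cvtColor(im,cv2.COLOR_BGR2HSV);m=cv2.inRange(h,np.array(lo),np.array(hi))
    z=np.zeros_like(m);x0,y0,x1,y1=box;z[y0:y1,x0:x1]=m[y0:y1,x0:x1]
    z=cv2.morphologyEx(z,cv2.MORPH_OPEN,np.ones((2,2),np.uint8)) if lo[0]!=-1 else z
    c=max(cv2.findContours(z,cv2.RETR_EXTERNAL,cv2.CHAIN_APPROX_NONE)[0],key=cv2.contourArea)
    hull=cv2.convexHull(c);o=np.zeros_like(m);cv2.fillConvexPoly(o,hull,255);M=cv2.moments(o,True)
    return np.array([M['m10'],M['m01']])/M['m00'],M['m00'],hull,o
def fit(obs,shape,x0):
    "obs: list of (cam,centroid,shapefn-key)"
    f=lambda p:np.concatenate([cen(n,shape[k]+p)-c for n,c,k in obs])
    r=least_squares(f,x0);return r.x,r.fun
def cyl(r,h): return {'all':np.r_[circ(r,0),circ(r,h)],'top':circ(r,h)}
E
cat > m1.py <<'E'
from vis import *
s=cv2.imread('pics/scene0.png');t=cv2.imread('pics/top0.png')
def run(n,sh,T,S,x0,kt='all',ks='all'):
    a=mask(t,*T);b=mask(s,*S)
    p,r=fit([('top',a[0],kt),('scene',b[0],ks)],sh,x0)
    ea=[cv2.contourArea(cv2.convexHull(proj(q,sh[k]+p).astype(np.float32))) for q,k in(('top',kt),('scene',ks))]
    print(n,p.round(1),'res',r.round(2),'area',a[1],b[1],np.round(ea))
    return p
run('dish',cyl(31,40),((45,60,40),(80,255,255),(150,150,195,195)),((45,60,15),(80,255,255),(430,185,470,222)),[600,300,12])
run('blue',cyl(25,55),((98,70,50),(115,255,255),(260,160,300,200)),((98,70,20),(115,255,255),(335,185,368,222)),[600,100,12])
run('post',cyl(22,80),((0,0,236),(40,45,255),(140,205,175,235)),((10,20,50),(40,85,255),(425,152,453,192)),[550,300,12],'top')
run('stand',cyl(22,80),((0,0,236),(40,45,255),(450,145,490,175)),((10,0,0),(40,255,255),(172,192,193,232)),[600,-200,16],'top')
run('ring',cyl(32,.1),((0,100,60),(9,255,190),(365,165,412,210)),((0,120,40),(9,255,190),(235,198,275,226)),[600,0,16])
js={'all':np.r_[circ(24,0),circ(28,12),circ(28,36),circ(12,55)]}
a=mask(t,(3,120,60),(17,255,190),(205,205,243,242))
for z in(12,):
    f=lambda p:cen('top',js['all']+[p[0],p[1],z])-a[0]
    p=least_squares(f,[560,200]).x;print('jar',p,a[1],'scene',proj('scene',js['all']+[*p,z])[:,0].min(),proj('scene',js['all']+[*p,z])[:,0].max())
b=np.array([[-30,-105,0],[30,-105,0],[30,105,0],[-30,105,0]],float);b=np.r_[b,b+[0,0,12]]
a=mask(t,(100,5,60),(150,60,140),(165,120,285,170));c=mask(s,(0,0,20),(180,60,100),(355,215,465,252))
def bx(p): 
    q=b.copy();C,S=np.cos(p[3]),np.sin(p[3]);q[:,:2]=b[:,:2]@np.array([[C,S],[-S,C]]);return q+p[:3]
def ori(mm): return .5*np.arctan2(2*mm['mu11'],mm['mu20']-mm['mu02'])
def fb(p):
    o=[]
    for n,m in(('top',a),('scene',c)):
        H=cv2.convexHull(proj(n,bx(p)).astype(np.float32))
        o+=[*(cen(n,bx(p))-m[0]),50*(ori(cv2.moments(H))-ori(cv2.moments(m[3],True)))]
    return o
r=least_squares(fb,[680,200,12,0.]);print('batt',r.x.round(3),r.fun.round(2),a[1],c[1],[cv2.contourArea(cv2.convexHull(proj(n,bx(r.x)).astype(np.float32))) for n in('top','scene')])
for n,m in(('top',a),('scene',c)): print(m[2].reshape(-1,2).min(0),m[2].reshape(-1,2).max(0),proj(n,bx(r.x)).min(0),proj(n,bx(r.x)).max(0))
# stripe direction
h=cv2.inRange(cv2.cvtColor(t,cv2.COLOR_BGR2HSV),np.array((4,190,200)),np.array((13,255,255)));h[:220]=0;h[265:]=0;h[:,:375]=0;h[:,510:]=0
ys,xs=np.nonzero(h);print('stripe px',len(xs),xs.min(),xs.max(),np.polyfit(xs,ys,1))
k=K['top']
def back(u,v,z):
    d=k['R'].T@[(u-k['cx'])/k['fx'],(v-k['cy'])/k['fy'],1];o=-k['R'].T@k['t'];return o+d*(z-o[2])/d[2]
P=np.polyfit(xs,ys,1);A1,B1=[back(u,np.polyval(P,u),16) for u in(390,495)];print('stripe',A1,B1,'y-axis angle',np.arctan2(-(A1-B1)[0],(A1-B1)[1]))
E
python3 m1.py
```

```text
dish [586.2 330.4  12.2] res [-1.22 -0.71 -1.13 -0.56] area 712.0 608.0 [839. 674.]
blue [578.   96.5  12.4] res [-1.12 -0.2  -1.39 -0.22] area 449.0 520.0 [569. 594.]
post [483.  331.1  11.5] res [-0.76 -0.79 -1.76 -0.58] area 349.0 599.0 [380. 595.]
stand [ 603.  -293.5   10.9] res [-0.67  0.16 -0.84  0.69] area 310.0 840.0 [353. 743.]
ring [562.5   0.   16. ] res [-63.79  -0.72  66.4   -4.7 ] area 649.0 28.0 [658. 338.]
jar [480.73224864 206.57307638] 600.0 scene 377.20547097469654 399.9787573236996
batt [ 6.71584e+02  2.00852e+02  1.20000e+01 -4.10000e-02] [  9.95  -2.99   1.26 -11.67   0.95   0.89] 2320.0 1916.0 [2602.188839937153, 2015.5319532083813]
[178 131] [271 156] [186.24827702 124.54686651] [283.3029821  156.10679231]
[366 223] [461 245] [353.31148984 223.42150969] [450.33942297 246.46362137]
stripe px 212 382 502 [-2.56095559e-01  3.55231687e+02]
stripe [ 418.80590522 -137.26948939   16.        ] [ 477.4042487  -363.50591634   16.        ] y-axis angle 0.25344402813781614
```

Finite differences are being lost in float32, so I'll set a larger step. The ring's hue also wraps in the scene view, so that mask needs fixing too.

```bash
sed -i 's/least_squares(f,x0)/least_squares(f,x0,diff_step=1e-3)/' vis.py
sed -i 's/least_squares(f,\[560,200\])/least_squares(f,[560,200],diff_step=1e-3)/; s/least_squares(fb,\[680,200,12,0.\])/least_squares(fb,[680,220,12,1.],diff_step=1e-3)/; s/np.cos(p\[3\]),np.sin(p\[3\])/np.cos(p[3]-1),np.sin(p[3]-1)/' m1.py
sed -i "s/((0,120,40),(9,255,190),(235,198,275,226))/((0,90,20),(14,255,150),(235,198,275,226))/" m1.py
python3 m1.py
```

```text
dish [585.8 330.9   9.4] res [-1.04 -0.22 -1.17  0.29] area 712.0 608.0 [834. 672.]
blue [578.   96.7  11.4] res [-1.18 -0.12 -1.32  0.1 ] area 449.0 520.0 [568. 593.]
post [482.3 332.8   8.2] res [-1.06 -0.21 -1.38  0.36] area 349.0 599.0 [377. 593.]
stand [ 602.6 -292.9   13. ] res [-0.62  0.05 -0.7  -0.16] area 310.0 840.0 [354. 745.]
ring [560.1   0.   12.6] res [-63.82   0.66  48.25  -2.59] area 649.0 141.0 [655. 336.]
jar [480.73224702 206.57307628] 600.0 scene 377.20547083425055 399.9787571565817
batt [666.3   226.482   8.002   0.984] [-1.32 -0.21  0.06 -1.36  0.24  0.16] 2320.0 1916.0 [2591.74716074788, 1985.687499950407]
[178 131] [271 156] [175.25271636 128.45848035] [271.77751993 157.71976133]
[366 223] [461 245] [363.64687792 222.0974698 ] [460.63799296 246.44321623]
stripe px 212 382 502 [-2.56095559e-01  3.55231687e+02]
stripe [ 418.80590522 -137.26948939   16.        ] [ 477.4042487  -363.50591634   16.        ] y-axis angle 0.25344402813781614
```

```bash
sed -i '/MORPH_OPEN/d' vis.py
sed -i "s/\[560,0\?,16\]/X/; s/\[600,0,16\]/[600,-120,16]/" m1.py
python3 m1.py
```

```text
dish [586.5 329.8  13.7] res [-0.12 -0.03 -0.14  0.03] area 712.0 613.0 [841. 675.]
blue [579.   96.6  15.4] res [-0.23 -0.02 -0.26  0.02] area 449.0 521.0 [573. 596.]
post [483.4 331.8  12.5] res [-0.29 -0.06 -0.38  0.1 ] area 349.0 602.0 [380. 597.]
stand [ 604.  -291.9   16.3] res [ 0.36 -0.03  0.4   0.09] area 310.0 840.0 [356. 749.]
ring [ 563.6 -136.1   17.1] res [-0.31  0.   -0.35 -0.03] area 649.0 363.0 [660. 346.]
jar [482.64761293 208.39814435] 611.0 scene 378.02600025779446 400.84035082657505
batt [666.767 225.947  12.011   0.987] [-0.34 -0.05 -0.   -0.35  0.06  0.07] 2334.0 1916.0 [2611.5282358160475, 1992.0288866311312]
[177 130] [270 155] [174.98643143 127.77273467] [271.81327184 156.86570829]
[365 222] [460 244] [363.52446513 220.82844232] [460.79190273 245.36981026]
stripe px 212 382 502 [-2.56095559e-01  3.55231687e+02]
stripe [ 418.80590522 -137.26948939   16.        ] [ 477.4042487  -363.50591634   16.        ] y-axis angle 0.25344402813781614
```

Both views agree. Prop, dish and batt heights come out near 12 mm. The ring at z≈17 and the standing prop at z≈16 match the shelf top. Prop to ring measures 161 mm, and the shelf yaw is 0.2535 from both the row and the stripe. Next is a planner that turns targets into move numbers, then the prop.

```bash
cat > go.py <<'E'
# usage: go.py x,y,z,yaw:n ...   one call per arg group; '/' joins targets within a call; 'i' after n = interpolate rows
import sys,json,numpy as np,os
F='cmd.json';c=json.load(open(F)) if os.path.exists(F) else [156.373,656.64,231.289,-0.2338]
for call in sys.argv[1:]:
    s=list(c);yx=np.array([-np.cos(s[3]),-np.sin(s[3])]);yy=np.array([-np.sin(s[3]),np.cos(s[3])]);out=[];prev=s
    for seg in call.split('/'):
        t,n=seg.split(':');t=[prev[i] if v=='_' else float(v) for i,v in enumerate(t.split(','))]
        ip=n[-1]=='i';n=int(n.rstrip('i'))
        for k in range(n):
            p=np.array(prev)+(np.array(t)-prev)*((k+1)/n) if ip else np.array(t)
            d=p[:2]-s[:2]; a=(p[3]-s[3]+np.pi)%(2*np.pi)-np.pi
            r=[round(float(v),3)+0. for v in(d@yx/400,d@yy/400,-(p[2]-s[2])/400,0,0,-a/np.pi)]
            out+=r
        prev=t
    assert len(out)<=48,len(out)
    print([int(v) if v==int(v) else v for v in out])
    d=400*(out[-6]*yx+out[-5]*yy);c=[s[0]+d[0],s[1]+d[1],s[2]-400*out[-4],s[3]-np.pi*out[-1]]
    print('  ->',np.round(c,3));c=[float(v) for v in c]
json.dump(c,open(F,'w'))
E
python3 go.py 483.4,331.8,231.3,_:8 _,_,120,_:4
```

```text
[-0.983, -0.601, 0, 0, 0, 0, -0.983, -0.601, 0, 0, 0, 0, -0.983, -0.601, 0, 0, 0, 0, -0.983, -0.601, 0, 0, 0, 0, -0.983, -0.601, 0, 0, 0, 0, -0.983, -0.601, 0, 0, 0, 0, -0.983, -0.601, 0, 0, 0, 0, -0.983, -0.601, 0, 0, 0, 0]
  -> [ 4.83180e+02  3.31686e+02  2.31289e+02 -2.34000e-01]
[0, 0, 0.278, 0, 0, 0, 0, 0, 0.278, 0, 0, 0, 0, 0, 0.278, 0, 0, 0, 0, 0, 0.278, 0, 0, 0]
  -> [ 4.83180e+02  3.31686e+02  1.20089e+02 -2.34000e-01]
```

Emit:
{"api": "apply_moves", "payload": {
  "motion": [-0.983, -0.601, 0, 0, 0, 0, -0.983, -0.601, 0, 0, 0, 0, -0.983, -0.601, 0, 0, 0, 0, -0.983, -0.601, 0, 0, 0, 0, -0.983, -0.601, 0, 0, 0, 0, -0.983, -0.601, 0, 0, 0, 0, -0.983, -0.601, 0, 0, 0, 0, -0.983, -0.601, 0, 0, 0, 0],
  "claw": 85,
  "newtons": 40
}}

```text
clock: 1.1
tool_pos: [486.1, 327.4, 231.1]
tool_rot: [0.119, 0.993, -0.001, 0.0]
ft_force: [-0.2, 1.1, -0.7]
grip_width: 0.996
gripper_force: 0.0
```

Emit:
{"api": "apply_moves", "payload": {
  "motion": [0, 0, 0.278, 0, 0, 0, 0, 0, 0.278, 0, 0, 0, 0, 0, 0.278, 0, 0, 0, 0, 0, 0.278, 0, 0, 0]
}}

```text
clock: 1.6
tool_pos: [483.9, 332.2, 121.5]
tool_rot: [0.117, 0.993, 0.0, 0.001]
ft_force: [0.5, 0.1, -0.1]
grip_width: 0.996
gripper_force: 0.0
```

```bash
python3 go.py _,_,45,_:5 _,_,45,_:6 _,_,60,_:3 ; python3 -c "
import plant;print(plant.monitor.get_obs()['joints'])"
```

```text
[0, 0, 0.188, 0, 0, 0, 0, 0, 0.188, 0, 0, 0, 0, 0, 0.188, 0, 0, 0, 0, 0, 0.188, 0, 0, 0, 0, 0, 0.188, 0, 0, 0]
  -> [ 4.83180e+02  3.31686e+02  4.48890e+01 -2.34000e-01]
[0, 0, 0, 0, 0, 0, 0, 0, 0, 0, 0, 0, 0, 0, 0, 0, 0, 0, 0, 0, 0, 0, 0, 0, 0, 0, 0, 0, 0, 0, 0, 0, 0, 0, 0, 0]
  -> [ 4.83180e+02  3.31686e+02  4.48890e+01 -2.34000e-01]
[0, 0, -0.038, 0, 0, 0, 0, 0, -0.038, 0, 0, 0, 0, 0, -0.038, 0, 0, 0]
  -> [ 4.83180e+02  3.31686e+02  6.00890e+01 -2.34000e-01]
[-0.71930847  0.56273913  0.05811411  1.81307631 -0.04453999  0.76570497
  0.69896   ]
```

Emit:
{"api": "apply_moves", "payload": {
  "motion": [0, 0, 0.188, 0, 0, 0, 0, 0, 0.188, 0, 0, 0, 0, 0, 0.188, 0, 0, 0, 0, 0, 0.188, 0, 0, 0, 0, 0, 0.188, 0, 0, 0]
}}

```text
clock: 2.22
tool_pos: [484.1, 332.3, 46.6]
tool_rot: [0.117, 0.993, 0.001, 0.001]
ft_force: [-0.4, -0.9, 0.1]
grip_width: 0.997
gripper_force: 0.0
```

Emit:
{"api": "apply_moves", "payload": {
  "motion": [0, 0, 0, 0, 0, 0, 0, 0, 0, 0, 0, 0, 0, 0, 0, 0, 0, 0, 0, 0, 0, 0, 0, 0, 0, 0, 0, 0, 0, 0, 0, 0, 0, 0, 0, 0],
  "claw": 10,
  "newtons": 40
}}

```text
clock: 2.98
tool_pos: [483.3, 331.8, 45.2]
tool_rot: [0.117, 0.993, 0.0, 0.0]
ft_force: [-0.8, -1.2, 5.3]
grip_width: 0.508
gripper_force: 39.9
```

Emit:
{"api": "apply_moves", "payload": {
  "motion": [0, 0, -0.038, 0, 0, 0, 0, 0, -0.038, 0, 0, 0, 0, 0, -0.038, 0, 0, 0]
}}

```text
clock: 3.35
tool_pos: [483.1, 331.6, 60.1]
tool_rot: [0.117, 0.993, -0.0, -0.0]
ft_force: [0.3, -0.0, -2.7]
grip_width: 0.51
gripper_force: 41.4
```

```bash
python3 go.py _,_,170,_:4 563.7,-136.5,170,_:8 _,_,_,_:2/_,_,70,_:6 _,_,51,_:4i/_,_,51,_:2
```

```text
[0, 0, -0.275, 0, 0, 0, 0, 0, -0.275, 0, 0, 0, 0, 0, -0.275, 0, 0, 0, 0, 0, -0.275, 0, 0, 0]
  -> [ 4.83180e+02  3.31686e+02  1.70089e+02 -2.34000e-01]
[-0.467, -1.092, 0, 0, 0, 0, -0.467, -1.092, 0, 0, 0, 0, -0.467, -1.092, 0, 0, 0, 0, -0.467, -1.092, 0, 0, 0, 0, -0.467, -1.092, 0, 0, 0, 0, -0.467, -1.092, 0, 0, 0, 0, -0.467, -1.092, 0, 0, 0, 0, -0.467, -1.092, 0, 0, 0, 0]
  -> [ 5.63702e+02 -1.36507e+02  1.70089e+02 -2.34000e-01]
[0, 0, 0, 0, 0, 0, 0, 0, 0, 0, 0, 0, 0, 0, 0.25, 0, 0, 0, 0, 0, 0.25, 0, 0, 0, 0, 0, 0.25, 0, 0, 0, 0, 0, 0.25, 0, 0, 0, 0, 0, 0.25, 0, 0, 0, 0, 0, 0.25, 0, 0, 0]
  -> [ 5.63702e+02 -1.36507e+02  7.00890e+01 -2.34000e-01]
[0, 0, 0.012, 0, 0, 0, 0, 0, 0.024, 0, 0, 0, 0, 0, 0.036, 0, 0, 0, 0, 0, 0.048, 0, 0, 0, 0, 0, 0.048, 0, 0, 0, 0, 0, 0.048, 0, 0, 0]
  -> [ 5.63702e+02 -1.36507e+02  5.08890e+01 -2.34000e-01]
```

```bash
echo '[483.18,331.686,60.089,-0.2340]' > cmd.json; python3 go.py _,_,170,_:4 525,95,170,_:4 563.7,-136.5,170,_:8 _,_,70,_:5
```

```text
[0, 0, -0.275, 0, 0, 0, 0, 0, -0.275, 0, 0, 0, 0, 0, -0.275, 0, 0, 0, 0, 0, -0.275, 0, 0, 0]
  -> [ 4.83180e+02  3.31686e+02  1.70089e+02 -2.34000e-01]
[-0.239, -0.551, 0, 0, 0, 0, -0.239, -0.551, 0, 0, 0, 0, -0.239, -0.551, 0, 0, 0, 0, -0.239, -0.551, 0, 0, 0, 0]
  -> [ 5.25070e+02  9.51260e+01  1.70089e+02 -2.34000e-01]
[-0.228, -0.541, 0, 0, 0, 0, -0.228, -0.541, 0, 0, 0, 0, -0.228, -0.541, 0, 0, 0, 0, -0.228, -0.541, 0, 0, 0, 0, -0.228, -0.541, 0, 0, 0, 0, -0.228, -0.541, 0, 0, 0, 0, -0.228, -0.541, 0, 0, 0, 0, -0.228, -0.541, 0, 0, 0, 0]
  -> [ 5.63608e+02 -1.36523e+02  1.70089e+02 -2.34000e-01]
[0, 0, 0.25, 0, 0, 0, 0, 0, 0.25, 0, 0, 0, 0, 0, 0.25, 0, 0, 0, 0, 0, 0.25, 0, 0, 0, 0, 0, 0.25, 0, 0, 0]
  -> [ 5.63608e+02 -1.36523e+02  7.00890e+01 -2.34000e-01]
```

Emit:
{"api": "apply_moves", "payload": {
  "motion": [0, 0, -0.275, 0, 0, 0, 0, 0, -0.275, 0, 0, 0, 0, 0, -0.275, 0, 0, 0, 0, 0, -0.275, 0, 0, 0]
}}

```text
clock: 3.85
tool_pos: [482.5, 331.3, 169.2]
tool_rot: [0.117, 0.993, -0.0, -0.001]
ft_force: [-0.0, -0.6, -3.6]
grip_width: 0.502
gripper_force: 42.9
```

Emit:
{"api": "apply_moves", "payload": {
  "motion": [-0.239, -0.551, 0, 0, 0, 0, -0.239, -0.551, 0, 0, 0, 0, -0.239, -0.551, 0, 0, 0, 0, -0.239, -0.551, 0, 0, 0, 0, -0.239, -0.551, 0, 0, 0, 0, -0.239, -0.551, 0, 0, 0, 0]
}}

```text
clock: 4.6
tool_pos: [524.3, 95.3, 168.7]
tool_rot: [0.117, 0.993, -0.0, -0.001]
ft_force: [-0.6, 0.6, -3.6]
grip_width: 0.505
gripper_force: 42.9
```

Emit:
{"api": "apply_moves", "payload": {
  "motion": [-0.228, -0.541, 0, 0, 0, 0, -0.228, -0.541, 0, 0, 0, 0, -0.228, -0.541, 0, 0, 0, 0, -0.228, -0.541, 0, 0, 0, 0, -0.228, -0.541, 0, 0, 0, 0, -0.228, -0.541, 0, 0, 0, 0, -0.228, -0.541, 0, 0, 0, 0, -0.228, -0.541, 0, 0, 0, 0]
}}

```text
clock: 5.6
tool_pos: [563.8, -134.9, 170.0]
tool_rot: [0.115, 0.993, 0.0, -0.0]
ft_force: [0.5, -0.2, -3.1]
grip_width: 0.504
gripper_force: 42.9
```

Emit:
{"api": "apply_moves", "payload": {
  "motion": [0, 0, 0.25, 0, 0, 0, 0, 0, 0.25, 0, 0, 0, 0, 0, 0.25, 0, 0, 0, 0, 0, 0.25, 0, 0, 0, 0, 0, 0.25, 0, 0, 0]
}}

```text
clock: 6.22
tool_pos: [565.0, -136.7, 72.0]
tool_rot: [0.117, 0.993, -0.0, 0.002]
ft_force: [0.3, -0.5, -2.8]
grip_width: 0.509
gripper_force: 42.6
```

```bash
python3 go.py _,_,50,_:4i/_,_,48.6,_:3i/_,_,48.6,_:1 
```

```text
[0, 0, 0.013, 0, 0, 0, 0, 0, 0.025, 0, 0, 0, 0, 0, 0.038, 0, 0, 0, 0, 0, 0.05, 0, 0, 0, 0, 0, 0.051, 0, 0, 0, 0, 0, 0.053, 0, 0, 0, 0, 0, 0.054, 0, 0, 0, 0, 0, 0.054, 0, 0, 0]
  -> [ 5.63608e+02 -1.36523e+02  4.84890e+01 -2.34000e-01]
```

Emit:
{"api": "apply_moves", "payload": {
  "motion": [0, 0, 0.013, 0, 0, 0, 0, 0, 0.025, 0, 0, 0, 0, 0, 0.038, 0, 0, 0, 0, 0, 0.05, 0, 0, 0, 0, 0, 0.051, 0, 0, 0, 0, 0, 0.053, 0, 0, 0, 0, 0, 0.054, 0, 0, 0, 0, 0, 0.054, 0, 0, 0]
}}

```text
clock: 7.22
tool_pos: [563.7, -136.5, 49.3]
tool_rot: [0.117, 0.993, -0.0, 0.0]
ft_force: [-3.2, 0.2, 7.2]
grip_width: 0.504
gripper_force: 43.7
```

```bash
python3 - <<'E'
from plant import eyes
import cv2,numpy as np
t=eyes.grab_frame('top')[:,:,::-1];s=eyes.grab_frame('scene')[:,:,::-1]
cv2.imwrite('pics/t1.png',t);cv2.imwrite('pics/s1.png',s)
f=lambda a:cv2.resize(a,(400,400),interpolation=cv2.INTER_CUBIC)
cv2.imwrite('pics/c1.png',np.hstack([f(t[140:240,350:450]),f(s[130:230,200:300])]))
E
```

```text
(no output)
```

View pics/c1.png

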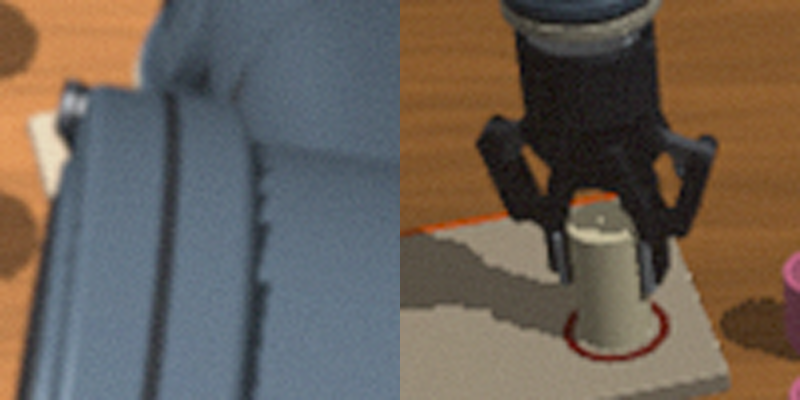

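The scene crop shows the prop seated inside the ring, base at about (617,345) and ring spanning 572–668. The arm blocks the top view. Releasing now and going to the blue cup.

```bash
python3 go.py _,_,_,_:6 _,_,170,_:5 579,96.6,170,_:8 
```

```text
[0, 0, 0, 0, 0, 0, 0, 0, 0, 0, 0, 0, 0, 0, 0, 0, 0, 0, 0, 0, 0, 0, 0, 0, 0, 0, 0, 0, 0, 0, 0, 0, 0, 0, 0, 0]
  -> [ 5.63608e+02 -1.36523e+02  4.84890e+01 -2.34000e-01]
[0, 0, -0.304, 0, 0, 0, 0, 0, -0.304, 0, 0, 0, 0, 0, -0.304, 0, 0, 0, 0, 0, -0.304, 0, 0, 0, 0, 0, -0.304, 0, 0, 0]
  -> [ 5.63608e+02 -1.36523e+02  1.70089e+02 -2.34000e-01]
[0.098, 0.576, 0, 0, 0, 0, 0.098, 0.576, 0, 0, 0, 0, 0.098, 0.576, 0, 0, 0, 0, 0.098, 0.576, 0, 0, 0, 0, 0.098, 0.576, 0, 0, 0, 0, 0.098, 0.576, 0, 0, 0, 0, 0.098, 0.576, 0, 0, 0, 0, 0.098, 0.576, 0, 0, 0, 0]
  -> [ 5.78899e+02  9.66870e+01  1.70089e+02 -2.34000e-01]
```

Emit:
{"api": "apply_moves", "payload": {
  "motion": [0, 0, 0, 0, 0, 0, 0, 0, 0, 0, 0, 0, 0, 0, 0, 0, 0, 0, 0, 0, 0, 0, 0, 0, 0, 0, 0, 0, 0, 0, 0, 0, 0, 0, 0, 0],
  "claw": 85
}}

```text
clock: 8.07
tool_pos: [563.7, -136.5, 48.5]
tool_rot: [0.117, 0.993, -0.0, 0.0]
ft_force: [0.1, 0.9, -0.6]
grip_width: 0.997
gripper_force: 0.0
```

Emit:
{"api": "apply_moves", "payload": {
  "motion": [0, 0, -0.304, 0, 0, 0, 0, 0, -0.304, 0, 0, 0, 0, 0, -0.304, 0, 0, 0, 0, 0, -0.304, 0, 0, 0, 0, 0, -0.304, 0, 0, 0]
}}

```text
clock: 8.7
tool_pos: [562.8, -136.3, 168.8]
tool_rot: [0.117, 0.993, 0.0, -0.001]
ft_force: [-0.0, -0.5, 1.0]
grip_width: 0.999
gripper_force: 0.0
```

Emit:
{"api": "apply_moves", "payload": {
  "motion": [0.098, 0.576, 0, 0, 0, 0, 0.098, 0.576, 0, 0, 0, 0, 0.098, 0.576, 0, 0, 0, 0, 0.098, 0.576, 0, 0, 0, 0, 0.098, 0.576, 0, 0, 0, 0, 0.098, 0.576, 0, 0, 0, 0, 0.098, 0.576, 0, 0, 0, 0, 0.098, 0.576, 0, 0, 0, 0]
}}

```text
clock: 9.7
tool_pos: [579.0, 95.4, 170.0]
tool_rot: [0.118, 0.993, -0.0, -0.0]
ft_force: [0.0, -0.2, -0.3]
grip_width: 0.993
gripper_force: 0.0
```

```bash
cat > m2.py <<'E'
from vis import *
import sys
t=eyes.grab_frame('top')[:,:,::-1].copy();s=eyes.grab_frame('scene')[:,:,::-1].copy();n=sys.argv[1]
cv2.imwrite(f'pics/t{n}.png',t);cv2.imwrite(f'pics/s{n}.png',s)
f=lambda a:cv2.resize(a,(400,400),interpolation=cv2.INTER_CUBIC)
cv2.imwrite(f'pics/c{n}.png',np.hstack([f(t[140:240,365:465]),f(s[150:250,160:260])]))
sh=cyl(22,80)
a=mask(t,(0,0,236),(40,45,255),(370,155,415,210))
for z in(16,):
    g=lambda p:cen('top',sh['top']+[p[0],p[1],z])-a[0]
    print('post top-cam',least_squares(g,[560,-136],diff_step=1e-3).x,a[1])
b=mask(t,(0,0,236),(40,45,255),(450,145,490,175))
g=lambda p:cen('top',sh['top']+[p[0],p[1],16])-b[0];print('stand',least_squares(g,[600,-290],diff_step=1e-3).x,b[1])
E
python3 m2.py 2; python3 go.py _,_,28,_:6 _,_,_,_:6 _,_,160,_:5 
```

```text
post top-cam [ 554.54678794 -132.5391428 ] 2092.0
stand [ 610.76610733 -283.03792469] 702.0
[0, 0, 0.355, 0, 0, 0, 0, 0, 0.355, 0, 0, 0, 0, 0, 0.355, 0, 0, 0, 0, 0, 0.355, 0, 0, 0, 0, 0, 0.355, 0, 0, 0, 0, 0, 0.355, 0, 0, 0]
  -> [ 5.78899e+02  9.66870e+01  2.80890e+01 -2.34000e-01]
[0, 0, 0, 0, 0, 0, 0, 0, 0, 0, 0, 0, 0, 0, 0, 0, 0, 0, 0, 0, 0, 0, 0, 0, 0, 0, 0, 0, 0, 0, 0, 0, 0, 0, 0, 0]
  -> [ 5.78899e+02  9.66870e+01  2.80890e+01 -2.34000e-01]
[0, 0, -0.33, 0, 0, 0, 0, 0, -0.33, 0, 0, 0, 0, 0, -0.33, 0, 0, 0, 0, 0, -0.33, 0, 0, 0, 0, 0, -0.33, 0, 0, 0]
  -> [ 5.78899e+02  9.66870e+01  1.60089e+02 -2.34000e-01]
```

View pics/c2.png

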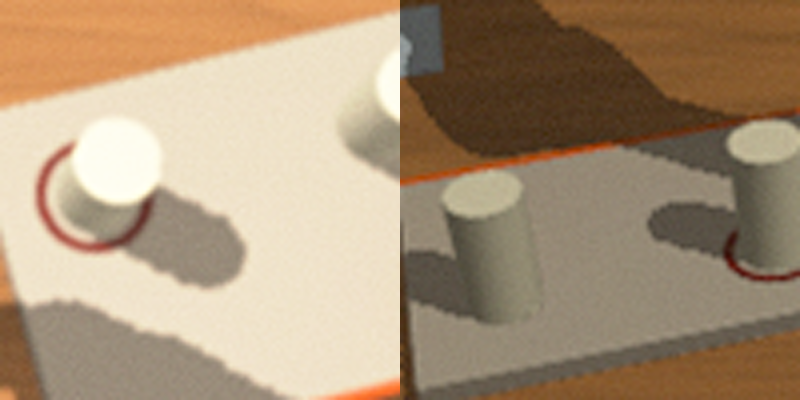

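The prop stands in the ring: its top is at (394,180) in the top view and the ring is visible evenly around its base. The brighter exposure broke my threshold, so I'll redo that one offline and pick the cup meanwhile.

Emit:
{"api": "apply_moves", "payload": {
  "motion": [0, 0, 0.355, 0, 0, 0, 0, 0, 0.355, 0, 0, 0, 0, 0, 0.355, 0, 0, 0, 0, 0, 0.355, 0, 0, 0, 0, 0, 0.355, 0, 0, 0, 0, 0, 0.355, 0, 0, 0]
}}

```text
clock: 10.55
tool_pos: [580.2, 96.9, 30.1]
tool_rot: [0.117, 0.993, 0.001, 0.002]
ft_force: [0.6, -0.0, -0.7]
grip_width: 0.997
gripper_force: 0.0
```

Emit:
{"api": "apply_moves", "payload": {
  "motion": [0, 0, 0, 0, 0, 0, 0, 0, 0, 0, 0, 0, 0, 0, 0, 0, 0, 0, 0, 0, 0, 0, 0, 0, 0, 0, 0, 0, 0, 0, 0, 0, 0, 0, 0, 0],
  "claw": 10,
  "newtons": 25
}}

```text
clock: 11.3
tool_pos: [579.2, 96.9, 28.8]
tool_rot: [0.117, 0.993, 0.0, 0.0]
ft_force: [-1.3, -0.3, 7.6]
grip_width: 0.589
gripper_force: 25.0
```

Emit:
{"api": "apply_moves", "payload": {
  "motion": [0, 0, -0.33, 0, 0, 0, 0, 0, -0.33, 0, 0, 0, 0, 0, -0.33, 0, 0, 0, 0, 0, -0.33, 0, 0, 0, 0, 0, -0.33, 0, 0, 0]
}}

```text
clock: 11.92
tool_pos: [577.8, 96.6, 158.4]
tool_rot: [0.117, 0.993, -0.001, -0.001]
ft_force: [0.0, -0.4, -2.2]
grip_width: 0.586
gripper_force: 27.3
```

```bash
python3 - <<'E'
from vis import *
t=cv2.imread('pics/t2.png');s=cv2.imread('pics/s2.png')
h=cv2.cvtColor(t,cv2.COLOR_BGR2HSV)
print(h[180,385:405].tolist());print(h[160,[462,470,478]].tolist(),h[215,425])
sh=cyl(22,80)
for lo in (20,24,28):
  for nm,box,x0 in(('post',(375,160,415,205),[560,-136]),('stand',(455,145,490,175),[600,-290])):
    a=mask(t,(0,0,250),(180,lo,255),box)
    g=lambda p:cen('top',sh['top']+[p[0],p[1],16])-a[0];print(nm,lo,least_squares(g,x0,diff_step=1e-3).x.round(1),a[1])
E
python3 go.py 579,96,170,_:2 583.8,-100,170,-0.9:8 583.8,-214,170,-1.317:8 _,_,60,_:5
```

```text
[[28, 12, 255], [28, 13, 254], [28, 13, 254], [28, 13, 254], [28, 12, 254], [28, 13, 254], [28, 13, 254], [28, 14, 254], [28, 15, 254], [28, 14, 254], [28, 13, 254], [26, 16, 254], [26, 16, 254], [28, 14, 254], [26, 16, 254], [28, 14, 254], [26, 15, 254], [28, 16, 254], [28, 16, 254], [26, 23, 253]]
[[28, 15, 254], [26, 17, 254], [28, 16, 254]] [ 20  42 239]
post 20 [ 564.1 -136.3] 312.0
stand 20 [ 603.9 -291.4] 292.0
post 24 [ 564.5 -136.8] 341.0
stand 24 [ 603.9 -291.2] 314.0
post 28 [ 564.7 -136.8] 352.0
stand 28 [ 604.4 -291.3] 330.0
[-0.001, -0.002, -0.025, 0, 0, 0, -0.001, -0.002, -0.025, 0, 0, 0]
  -> [ 5.79103e+02  9.58160e+01  1.70089e+02 -2.34000e-01]
[-0.125, -0.473, 0, 0, 0, 0.212, -0.125, -0.473, 0, 0, 0, 0.212, -0.125, -0.473, 0, 0, 0, 0.212, -0.125, -0.473, 0, 0, 0, 0.212, -0.125, -0.473, 0, 0, 0, 0.212, -0.125, -0.473, 0, 0, 0, 0.212, -0.125, -0.473, 0, 0, 0, 0.212, -0.125, -0.473, 0, 0, 0, 0.212]
  -> [583.87  -99.821 170.089  -0.9  ]
[-0.223, -0.178, 0, 0, 0, 0.133, -0.223, -0.178, 0, 0, 0, 0.133, -0.223, -0.178, 0, 0, 0, 0.133, -0.223, -0.178, 0, 0, 0, 0.133, -0.223, -0.178, 0, 0, 0, 0.133, -0.223, -0.178, 0, 0, 0, 0.133, -0.223, -0.178, 0, 0, 0, 0.133, -0.223, -0.178, 0, 0, 0, 0.133]
  -> [ 583.543 -213.953  170.089   -1.318]
[0, 0, 0.275, 0, 0, 0, 0, 0, 0.275, 0, 0, 0, 0, 0, 0.275, 0, 0, 0, 0, 0, 0.275, 0, 0, 0, 0, 0, 0.275, 0, 0, 0]
  -> [ 583.543 -213.953   60.089   -1.318]
```

Emit:
{"api": "apply_moves", "payload": {
  "motion": [-0.001, -0.002, -0.025, 0, 0, 0, -0.001, -0.002, -0.025, 0, 0, 0]
}}

```text
clock: 12.18
tool_pos: [579.5, 95.7, 170.3]
tool_rot: [0.117, 0.993, -0.0, 0.0]
ft_force: [1.2, -0.2, -1.0]
grip_width: 0.59
gripper_force: 27.3
```

Emit:
{"api": "apply_moves", "payload": {
  "motion": [-0.125, -0.473, 0, 0, 0, 0.212, -0.125, -0.473, 0, 0, 0, 0.212, -0.125, -0.473, 0, 0, 0, 0.212, -0.125, -0.473, 0, 0, 0, 0.212, -0.125, -0.473, 0, 0, 0, 0.212, -0.125, -0.473, 0, 0, 0, 0.212, -0.125, -0.473, 0, 0, 0, 0.212, -0.125, -0.473, 0, 0, 0, 0.212]
}}

```text
clock: 13.18
tool_pos: [584.0, -99.0, 170.1]
tool_rot: [0.434, 0.901, 0.0, -0.0]
ft_force: [-0.2, 0.1, -0.9]
grip_width: 0.587
gripper_force: 27.3
```

Emit:
{"api": "apply_moves", "payload": {
  "motion": [-0.223, -0.178, 0, 0, 0, 0.133, -0.223, -0.178, 0, 0, 0, 0.133, -0.223, -0.178, 0, 0, 0, 0.133, -0.223, -0.178, 0, 0, 0, 0.133, -0.223, -0.178, 0, 0, 0, 0.133, -0.223, -0.178, 0, 0, 0, 0.133, -0.223, -0.178, 0, 0, 0, 0.133, -0.223, -0.178, 0, 0, 0, 0.133]
}}

```text
clock: 14.18
tool_pos: [583.7, -213.7, 170.2]
tool_rot: [0.612, 0.791, 0.0, 0.0]
ft_force: [-0.1, 0.6, -0.3]
grip_width: 0.587
gripper_force: 27.3
```

```bash
python3 - <<'E'
from vis import *
s=eyes.grab_frame('scene')[:,:,::-1].copy();cv2.imwrite('pics/s3.png',s)
from plant import monitor;print(monitor.get_obs()['tool_pos'],monitor.get_obs()['tool_rot'])
b=mask(s,(98,70,20),(115,255,255),(180,100,260,220));x,y,w,h=cv2.boundingRect(b[2]);print(b[0],b[1],(x,y,w,h))
P=cyl(25,55)['all']+[583.8,-213.9,154];q=proj('scene',P);print(q.min(0),q.max(0),cen('scene',P))
E
```

```text
[ 583.67966637 -213.77580288  170.14324679] [6.12038333e-01 7.90828097e-01 1.21358711e-05 7.13353638e-06]
[210.56357928 158.7299843 ] 637.0 (198, 145, 25, 30)
[196.75555121 142.34163052] [223.84247074 176.35948254] [210.47451913 159.22111708]
```

```bash
python3 go.py _,_,36,_:5i/_,_,31.6,_:3i
```

```text
[0, 0, 0.012, 0, 0, 0, 0, 0, 0.024, 0, 0, 0, 0, 0, 0.036, 0, 0, 0, 0, 0, 0.048, 0, 0, 0, 0, 0, 0.06, 0, 0, 0, 0, 0, 0.064, 0, 0, 0, 0, 0, 0.068, 0, 0, 0, 0, 0, 0.071, 0, 0, 0]
  -> [ 583.543 -213.953   31.689   -1.318]
```

Emit:
{"api": "apply_moves", "payload": {
  "motion": [0, 0, 0.275, 0, 0, 0, 0, 0, 0.275, 0, 0, 0, 0, 0, 0.275, 0, 0, 0, 0, 0, 0.275, 0, 0, 0, 0, 0, 0.275, 0, 0, 0]
}}

```text
clock: 14.85
tool_pos: [585.0, -214.6, 62.4]
tool_rot: [0.612, 0.791, 0.001, 0.002]
ft_force: [0.2, -0.3, -0.5]
grip_width: 0.587
gripper_force: 27.3
```

Emit:
{"api": "apply_moves", "payload": {
  "motion": [0, 0, 0.012, 0, 0, 0, 0, 0, 0.024, 0, 0, 0, 0, 0, 0.036, 0, 0, 0, 0, 0, 0.048, 0, 0, 0, 0, 0, 0.06, 0, 0, 0, 0, 0, 0.064, 0, 0, 0, 0, 0, 0.068, 0, 0, 0, 0, 0, 0.071, 0, 0, 0]
}}

```text
clock: 15.85
tool_pos: [583.7, -214.0, 32.8]
tool_rot: [0.612, 0.791, 0.0, 0.0]
ft_force: [-6.0, 3.4, 19.6]
grip_width: 0.588
gripper_force: 28.9
```

```bash
python3 go.py _,_,_,_:2 _,_,_,_:6 _,_,170,_:5 _,0,200,-0.7:8 586.5,330,200,-0.1:8 _,_,200,_:2/_,_,120,_:4
```

```text
[0, 0, 0, 0, 0, 0, 0, 0, 0, 0, 0, 0]
  -> [ 583.543 -213.953   31.689   -1.318]
[0, 0, 0, 0, 0, 0, 0, 0, 0, 0, 0, 0, 0, 0, 0, 0, 0, 0, 0, 0, 0, 0, 0, 0, 0, 0, 0, 0, 0, 0, 0, 0, 0, 0, 0, 0]
  -> [ 583.543 -213.953   31.689   -1.318]
[0, 0, -0.346, 0, 0, 0, 0, 0, -0.346, 0, 0, 0, 0, 0, -0.346, 0, 0, 0, 0, 0, -0.346, 0, 0, 0, 0, 0, -0.346, 0, 0, 0]
  -> [ 583.543 -213.953  170.089   -1.318]
[0.518, 0.134, -0.075, 0, 0, -0.197, 0.518, 0.134, -0.075, 0, 0, -0.197, 0.518, 0.134, -0.075, 0, 0, -0.197, 0.518, 0.134, -0.075, 0, 0, -0.197, 0.518, 0.134, -0.075, 0, 0, -0.197, 0.518, 0.134, -0.075, 0, 0, -0.197, 0.518, 0.134, -0.075, 0, 0, -0.197, 0.518, 0.134, -0.075, 0, 0, -0.197]
  -> [ 5.83584e+02  6.80000e-02  2.00089e+02 -6.99000e-01]
[0.525, 0.636, 0, 0, 0, -0.191, 0.525, 0.636, 0, 0, 0, -0.191, 0.525, 0.636, 0, 0, 0, -0.191, 0.525, 0.636, 0, 0, 0, -0.191, 0.525, 0.636, 0, 0, 0, -0.191, 0.525, 0.636, 0, 0, 0, -0.191, 0.525, 0.636, 0, 0, 0, -0.191, 0.525, 0.636, 0, 0, 0, -0.191]
  -> [ 5.86512e+02  3.29933e+02  2.00089e+02 -9.90000e-02]
[0, 0, 0, 0, 0, 0, 0, 0, 0, 0, 0, 0, 0, 0, 0.2, 0, 0, 0, 0, 0, 0.2, 0, 0, 0, 0, 0, 0.2, 0, 0, 0, 0, 0, 0.2, 0, 0, 0]
  -> [ 5.86512e+02  3.29933e+02  1.20089e+02 -9.90000e-02]
```

Emit:
{"api": "apply_moves", "payload": {
  "motion": [0, 0, 0, 0, 0, 0, 0, 0, 0, 0, 0, 0, 0, 0, 0, 0, 0, 0, 0, 0, 0, 0, 0, 0, 0, 0, 0, 0, 0, 0, 0, 0, 0, 0, 0, 0],
  "claw": 85
}}

```text
clock: 16.6
tool_pos: [583.6, -214.0, 31.7]
tool_rot: [0.612, 0.791, -0.0, -0.0]
ft_force: [0.4, 0.0, 0.4]
grip_width: 0.995
gripper_force: 0.0
```

Emit:
{"api": "apply_moves", "payload": {
  "motion": [0, 0, -0.346, 0, 0, 0, 0, 0, -0.346, 0, 0, 0, 0, 0, -0.346, 0, 0, 0, 0, 0, -0.346, 0, 0, 0, 0, 0, -0.346, 0, 0, 0]
}}

```text
clock: 17.23
tool_pos: [582.8, -213.3, 168.3]
tool_rot: [0.612, 0.791, -0.0, -0.001]
ft_force: [0.5, 1.1, 0.2]
grip_width: 0.998
gripper_force: 0.0
```

Emit:
{"api": "apply_moves", "payload": {
  "motion": [0.518, 0.134, -0.075, 0, 0, -0.197, 0.518, 0.134, -0.075, 0, 0, -0.197, 0.518, 0.134, -0.075, 0, 0, -0.197, 0.518, 0.134, -0.075, 0, 0, -0.197, 0.518, 0.134, -0.075, 0, 0, -0.197, 0.518, 0.134, -0.075, 0, 0, -0.197, 0.518, 0.134, -0.075, 0, 0, -0.197, 0.518, 0.134, -0.075, 0, 0, -0.197]
}}

```text
clock: 18.23
tool_pos: [583.5, -1.1, 199.8]
tool_rot: [0.343, 0.939, -0.0, -0.0]
ft_force: [0.7, -0.1, -0.3]
grip_width: 0.996
gripper_force: 0.0
```

Emit:
{"api": "apply_moves", "payload": {
  "motion": [0.525, 0.636, 0, 0, 0, -0.191, 0.525, 0.636, 0, 0, 0, -0.191, 0.525, 0.636, 0, 0, 0, -0.191, 0.525, 0.636, 0, 0, 0, -0.191, 0.525, 0.636, 0, 0, 0, -0.191, 0.525, 0.636, 0, 0, 0, -0.191, 0.525, 0.636, 0, 0, 0, -0.191, 0.525, 0.636, 0, 0, 0, -0.191]
}}

```text
clock: 19.23
tool_pos: [587.3, 327.1, 200.1]
tool_rot: [0.051, 0.999, -0.001, 0.0]
ft_force: [-0.8, -1.0, 0.2]
grip_width: 0.996
gripper_force: 0.0
```

Emit:
{"api": "apply_moves", "payload": {
  "motion": [0, 0, 0, 0, 0, 0, 0, 0, 0, 0, 0, 0, 0, 0, 0.2, 0, 0, 0, 0, 0, 0.2, 0, 0, 0, 0, 0, 0.2, 0, 0, 0, 0, 0, 0.2, 0, 0, 0]
}}

```text
clock: 19.98
tool_pos: [587.6, 330.4, 122.0]
tool_rot: [0.049, 0.999, 0.001, 0.001]
ft_force: [0.6, 0.6, 0.9]
grip_width: 0.996
gripper_force: 0.0
```

```bash
cat > m4.py <<'E'
from vis import *
t=eyes.grab_frame('top')[:,:,::-1].copy();s=eyes.grab_frame('scene')[:,:,::-1].copy()
cv2.imwrite('pics/t4.png',t);cv2.imwrite('pics/s4.png',s)
f=lambda a:cv2.resize(a,(400,400),interpolation=cv2.INTER_CUBIC)
cv2.imwrite('pics/c4.png',np.hstack([f(t[140:240,385:485]),f(s[150:250,165:265])]))
sh=cyl(25,55)
a=mask(t,(98,60,40),(118,255,255),(400,150,460,215));b=mask(s,(98,70,15),(118,255,255),(185,180,240,240))
p,r=fit([('top',a[0],'all'),('scene',b[0],'all')],sh,[584,-214,16]);print(p,r,a[1],b[1])
from plant import monitor;print(monitor.get_obs()['tool_pos'])
E
python3 m4.py
```

```text
[ 583.01077151 -214.69024563   19.78742367] [-0.48794468  0.02642958 -0.53571892 -0.08388687] 529.0 568.0
[587.51906104 330.45285712 122.04143475]
```

View pics/c4.png

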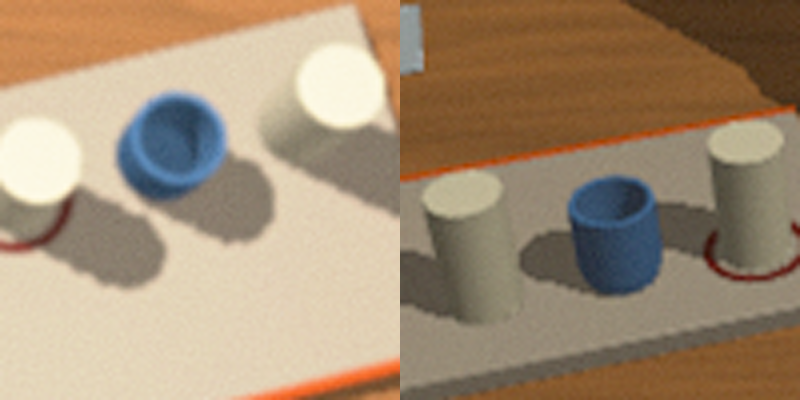

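The cup stands upright midway between the props, at about (583.5,-214) measured. Now the dish.

```bash
python3 go.py _,_,16,_:6 _,_,_,_:6 _,_,160,_:5 540,50,160,0.1:8 496.9,-236.5,160,0.2535:8 _,_,160,_:1/_,_,45,_:5
```

```text
[0, 0, 0.26, 0, 0, 0, 0, 0, 0.26, 0, 0, 0, 0, 0, 0.26, 0, 0, 0, 0, 0, 0.26, 0, 0, 0, 0, 0, 0.26, 0, 0, 0, 0, 0, 0.26, 0, 0, 0]
  -> [ 5.86512e+02  3.29933e+02  1.60890e+01 -9.90000e-02]
[0, 0, 0, 0, 0, 0, 0, 0, 0, 0, 0, 0, 0, 0, 0, 0, 0, 0, 0, 0, 0, 0, 0, 0, 0, 0, 0, 0, 0, 0, 0, 0, 0, 0, 0, 0]
  -> [ 5.86512e+02  3.29933e+02  1.60890e+01 -9.90000e-02]
[0, 0, -0.36, 0, 0, 0, 0, 0, -0.36, 0, 0, 0, 0, 0, -0.36, 0, 0, 0, 0, 0, -0.36, 0, 0, 0, 0, 0, -0.36, 0, 0, 0]
  -> [ 5.86512e+02  3.29933e+02  1.60089e+02 -9.90000e-02]
[0.047, -0.708, 0, 0, 0, -0.063, 0.047, -0.708, 0, 0, 0, -0.063, 0.047, -0.708, 0, 0, 0, -0.063, 0.047, -0.708, 0, 0, 0, -0.063, 0.047, -0.708, 0, 0, 0, -0.063, 0.047, -0.708, 0, 0, 0, -0.063, 0.047, -0.708, 0, 0, 0, -0.063, 0.047, -0.708, 0, 0, 0, -0.063]
  -> [5.39838e+02 4.99740e+01 1.60089e+02 9.90000e-02]
[0.178, -0.702, 0, 0, 0, -0.049, 0.178, -0.702, 0, 0, 0, -0.049, 0.178, -0.702, 0, 0, 0, -0.049, 0.178, -0.702, 0, 0, 0, -0.049, 0.178, -0.702, 0, 0, 0, -0.049, 0.178, -0.702, 0, 0, 0, -0.049, 0.178, -0.702, 0, 0, 0, -0.049, 0.178, -0.702, 0, 0, 0, -0.049]
  -> [ 4.96742e+02 -2.36489e+02  1.60089e+02  2.53000e-01]
[0, 0, 0, 0, 0, 0, 0, 0, 0.288, 0, 0, 0, 0, 0, 0.288, 0, 0, 0, 0, 0, 0.288, 0, 0, 0, 0, 0, 0.288, 0, 0, 0, 0, 0, 0.288, 0, 0, 0]
  -> [ 4.96742e+02 -2.36489e+02  4.48890e+01  2.53000e-01]
```

Emit:
{"api": "apply_moves", "payload": {
  "motion": [0, 0, 0.26, 0, 0, 0, 0, 0, 0.26, 0, 0, 0, 0, 0, 0.26, 0, 0, 0, 0, 0, 0.26, 0, 0, 0, 0, 0, 0.26, 0, 0, 0, 0, 0, 0.26, 0, 0, 0]
}}

```text
clock: 20.82
tool_pos: [587.3, 330.4, 17.8]
tool_rot: [0.049, 0.999, 0.001, 0.001]
ft_force: [0.2, 1.4, -0.6]
grip_width: 0.993
gripper_force: 0.0
```

Emit:
{"api": "apply_moves", "payload": {
  "motion": [0, 0, 0, 0, 0, 0, 0, 0, 0, 0, 0, 0, 0, 0, 0, 0, 0, 0, 0, 0, 0, 0, 0, 0, 0, 0, 0, 0, 0, 0, 0, 0, 0, 0, 0, 0],
  "claw": 20,
  "newtons": 25
}}

```text
clock: 21.58
tool_pos: [586.7, 330.0, 16.9]
tool_rot: [0.049, 0.999, 0.0, 0.0]
ft_force: [-1.7, -0.7, 6.3]
grip_width: 0.731
gripper_force: 26.4
```

Emit:
{"api": "apply_moves", "payload": {
  "motion": [0, 0, -0.36, 0, 0, 0, 0, 0, -0.36, 0, 0, 0, 0, 0, -0.36, 0, 0, 0, 0, 0, -0.36, 0, 0, 0, 0, 0, -0.36, 0, 0, 0]
}}

```text
clock: 22.2
tool_pos: [585.6, 329.6, 158.5]
tool_rot: [0.049, 0.999, -0.001, -0.001]
ft_force: [0.1, 0.4, -1.2]
grip_width: 0.731
gripper_force: 29.0
```

Emit:
{"api": "apply_moves", "payload": {
  "motion": [0.047, -0.708, 0, 0, 0, -0.063, 0.047, -0.708, 0, 0, 0, -0.063, 0.047, -0.708, 0, 0, 0, -0.063, 0.047, -0.708, 0, 0, 0, -0.063, 0.047, -0.708, 0, 0, 0, -0.063, 0.047, -0.708, 0, 0, 0, -0.063, 0.047, -0.708, 0, 0, 0, -0.063, 0.047, -0.708, 0, 0, 0, -0.063]
}}

```text
clock: 23.2
tool_pos: [539.8, 51.5, 159.5]
tool_rot: [-0.051, 0.999, 0.0, -0.0]
ft_force: [-0.4, -0.0, -0.7]
grip_width: 0.728
gripper_force: 29.0
```

Emit:
{"api": "apply_moves", "payload": {
  "motion": [0.178, -0.702, 0, 0, 0, -0.049, 0.178, -0.702, 0, 0, 0, -0.049, 0.178, -0.702, 0, 0, 0, -0.049, 0.178, -0.702, 0, 0, 0, -0.049, 0.178, -0.702, 0, 0, 0, -0.049, 0.178, -0.702, 0, 0, 0, -0.049, 0.178, -0.702, 0, 0, 0, -0.049, 0.178, -0.702, 0, 0, 0, -0.049]
}}

```text
clock: 24.2
tool_pos: [497.6, -234.6, 160.0]
tool_rot: [-0.128, 0.992, 0.0, 0.0]
ft_force: [-0.0, 0.1, -1.4]
grip_width: 0.725
gripper_force: 29.0
```

Emit:
{"api": "apply_moves", "payload": {
  "motion": [0, 0, 0, 0, 0, 0, 0, 0, 0.288, 0, 0, 0, 0, 0, 0.288, 0, 0, 0, 0, 0, 0.288, 0, 0, 0, 0, 0, 0.288, 0, 0, 0, 0, 0, 0.288, 0, 0, 0]
}}

```text
clock: 24.95
tool_pos: [498.3, -237.0, 47.2]
tool_rot: [-0.126, 0.992, -0.001, 0.002]
ft_force: [-0.8, -0.0, -1.1]
grip_width: 0.728
gripper_force: 29.1
```

```bash
python3 go.py _,_,24,_:4i/_,_,20.4,_:4i
```

```text
[0, 0, 0.013, 0, 0, 0, 0, 0, 0.026, 0, 0, 0, 0, 0, 0.039, 0, 0, 0, 0, 0, 0.052, 0, 0, 0, 0, 0, 0.054, 0, 0, 0, 0, 0, 0.057, 0, 0, 0, 0, 0, 0.059, 0, 0, 0, 0, 0, 0.061, 0, 0, 0]
  -> [ 4.96742e+02 -2.36489e+02  2.04890e+01  2.53000e-01]
```

Emit:
{"api": "apply_moves", "payload": {
  "motion": [0, 0, 0.013, 0, 0, 0, 0, 0, 0.026, 0, 0, 0, 0, 0, 0.039, 0, 0, 0, 0, 0, 0.052, 0, 0, 0, 0, 0, 0.054, 0, 0, 0, 0, 0, 0.057, 0, 0, 0, 0, 0, 0.059, 0, 0, 0, 0, 0, 0.061, 0, 0, 0]
}}

```text
clock: 25.95
tool_pos: [496.9, -236.5, 20.8]
tool_rot: [-0.126, 0.992, -0.0, 0.0]
ft_force: [-2.6, 1.8, 11.4]
grip_width: 0.733
gripper_force: 30.0
```

```bash
python3 go.py _,_,_,_:6 _,_,180,_:5 580,0,200,-0.6:8 666.8,225.9,200,-1.584:8 _,_,200,_:2/_,_,50,_:5
```

```text
[0, 0, 0, 0, 0, 0, 0, 0, 0, 0, 0, 0, 0, 0, 0, 0, 0, 0, 0, 0, 0, 0, 0, 0, 0, 0, 0, 0, 0, 0, 0, 0, 0, 0, 0, 0]
  -> [ 4.96742e+02 -2.36489e+02  2.04890e+01  2.53000e-01]
[0, 0, -0.399, 0, 0, 0, 0, 0, -0.399, 0, 0, 0, 0, 0, -0.399, 0, 0, 0, 0, 0, -0.399, 0, 0, 0, 0, 0, -0.399, 0, 0, 0]
  -> [ 4.96742e+02 -2.36489e+02  1.80089e+02  2.53000e-01]
[-0.349, 0.52, -0.05, 0, 0, 0.272, -0.349, 0.52, -0.05, 0, 0, 0.272, -0.349, 0.52, -0.05, 0, 0, 0.272, -0.349, 0.52, -0.05, 0, 0, 0.272, -0.349, 0.52, -0.05, 0, 0, 0.272, -0.349, 0.52, -0.05, 0, 0, 0.272, -0.349, 0.52, -0.05, 0, 0, 0.272, -0.349, 0.52, -0.05, 0, 0, 0.272]
  -> [ 5.79847e+02 -1.72000e-01  2.00089e+02 -6.02000e-01]
[0.141, 0.589, 0, 0, 0, 0.313, 0.141, 0.589, 0, 0, 0, 0.313, 0.141, 0.589, 0, 0, 0, 0.313, 0.141, 0.589, 0, 0, 0, 0.313, 0.141, 0.589, 0, 0, 0, 0.313, 0.141, 0.589, 0, 0, 0, 0.313, 0.141, 0.589, 0, 0, 0, 0.313, 0.141, 0.589, 0, 0, 0, 0.313]
  -> [666.682 225.987 200.089  -1.585]
[0, 0, 0, 0, 0, 0, 0, 0, 0, 0, 0, 0, 0, 0, 0.375, 0, 0, 0, 0, 0, 0.375, 0, 0, 0, 0, 0, 0.375, 0, 0, 0, 0, 0, 0.375, 0, 0, 0, 0, 0, 0.375, 0, 0, 0]
  -> [666.682 225.987  50.089  -1.585]
```

Emit:
{"api": "apply_moves", "payload": {
  "motion": [0, 0, 0, 0, 0, 0, 0, 0, 0, 0, 0, 0, 0, 0, 0, 0, 0, 0, 0, 0, 0, 0, 0, 0, 0, 0, 0, 0, 0, 0, 0, 0, 0, 0, 0, 0],
  "claw": 85
}}

```text
clock: 26.7
tool_pos: [496.8, -236.5, 20.5]
tool_rot: [-0.126, 0.992, 0.0, -0.0]
ft_force: [-0.1, 0.0, 0.2]
grip_width: 1.0
gripper_force: 0.0
```

Emit:
{"api": "apply_moves", "payload": {
  "motion": [0, 0, -0.399, 0, 0, 0, 0, 0, -0.399, 0, 0, 0, 0, 0, -0.399, 0, 0, 0, 0, 0, -0.399, 0, 0, 0, 0, 0, -0.399, 0, 0, 0]
}}

```text
clock: 27.32
tool_pos: [496.4, -236.3, 179.5]
tool_rot: [-0.126, 0.992, 0.0, -0.0]
ft_force: [0.2, 0.9, 0.4]
grip_width: 0.997
gripper_force: 0.0
```

Emit:
{"api": "apply_moves", "payload": {
  "motion": [-0.349, 0.52, -0.05, 0, 0, 0.272, -0.349, 0.52, -0.05, 0, 0, 0.272, -0.349, 0.52, -0.05, 0, 0, 0.272, -0.349, 0.52, -0.05, 0, 0, 0.272, -0.349, 0.52, -0.05, 0, 0, 0.272, -0.349, 0.52, -0.05, 0, 0, 0.272, -0.349, 0.52, -0.05, 0, 0, 0.272, -0.349, 0.52, -0.05, 0, 0, 0.272]
}}

```text
clock: 28.32
tool_pos: [579.6, -1.4, 199.8]
tool_rot: [0.296, 0.955, -0.0, -0.0]
ft_force: [-0.5, 0.5, 0.4]
grip_width: 0.992
gripper_force: 0.0
```

Emit:
{"api": "apply_moves", "payload": {
  "motion": [0.141, 0.589, 0, 0, 0, 0.313, 0.141, 0.589, 0, 0, 0, 0.313, 0.141, 0.589, 0, 0, 0, 0.313, 0.141, 0.589, 0, 0, 0, 0.313, 0.141, 0.589, 0, 0, 0, 0.313, 0.141, 0.589, 0, 0, 0, 0.313, 0.141, 0.589, 0, 0, 0, 0.313, 0.141, 0.589, 0, 0, 0, 0.313],
  "claw": 73
}}

```text
clock: 29.32
tool_pos: [666.8, 225.3, 200.1]
tool_rot: [0.712, 0.702, 0.0, -0.0]
ft_force: [-0.6, -0.0, 0.6]
grip_width: 0.853
gripper_force: 0.0
```

Emit:
{"api": "apply_moves", "payload": {
  "motion": [0, 0, 0, 0, 0, 0, 0, 0, 0, 0, 0, 0, 0, 0, 0.375, 0, 0, 0, 0, 0, 0.375, 0, 0, 0, 0, 0, 0.375, 0, 0, 0, 0, 0, 0.375, 0, 0, 0, 0, 0, 0.375, 0, 0, 0]
}}

```text
clock: 30.2
tool_pos: [667.8, 226.1, 51.7]
tool_rot: [0.712, 0.702, 0.001, 0.001]
ft_force: [0.6, -0.1, 1.5]
grip_width: 0.853
gripper_force: 0.0
```

```bash
cat > m5.py <<'E'
from vis import *
from plant import monitor
t=eyes.grab_frame('top')[:,:,::-1].copy();s=eyes.grab_frame('scene')[:,:,::-1].copy()
cv2.imwrite('pics/t5.png',t);cv2.imwrite('pics/s5.png',s)
f=lambda a:cv2.resize(a,(400,400),interpolation=cv2.INTER_CUBIC)
cv2.imwrite('pics/c5.png',np.hstack([f(t[160:260,385:485]),f(s[155:255,360:460])]))
sh=cyl(31,40)
a=mask(t,(45,50,30),(85,255,255),(390,180,480,260));b=mask(s,(45,60,15),(85,255,255),(150,150,270,240))
p,r=fit([('top',a[0],'all'),('scene',b[0],'all')],sh,[497,-236,16]);print('dish',p,r,a[1],b[1])
d=p[:2]-[584,-213.9];e=.2535;print('shelf frame',d@[np.cos(e),np.sin(e)],d@[-np.sin(e),np.cos(e)])
o=monitor.get_obs();print(o['tool_pos'],o['grip_width'])
E
python3 m5.py;python3 go.py _,_,16,_:5 _,_,9.5,_:4i
```

```text
dish [ 496.33023103 -236.67166618   22.15490074] [-0.14392634  0.00914831 -0.17027954 -0.02921079] 796.0 493.0
shelf frame -90.57888240239053 -0.05687717844980364
[667.90553464 226.26359626  52.16446254] 0.8534221830125349
[0, 0, 0.085, 0, 0, 0, 0, 0, 0.085, 0, 0, 0, 0, 0, 0.085, 0, 0, 0, 0, 0, 0.085, 0, 0, 0, 0, 0, 0.085, 0, 0, 0]
  -> [666.682 225.987  16.089  -1.585]
[0, 0, 0.004, 0, 0, 0, 0, 0, 0.008, 0, 0, 0, 0, 0, 0.012, 0, 0, 0, 0, 0, 0.016, 0, 0, 0]
  -> [666.682 225.987   9.689  -1.585]
```

View pics/c5.png

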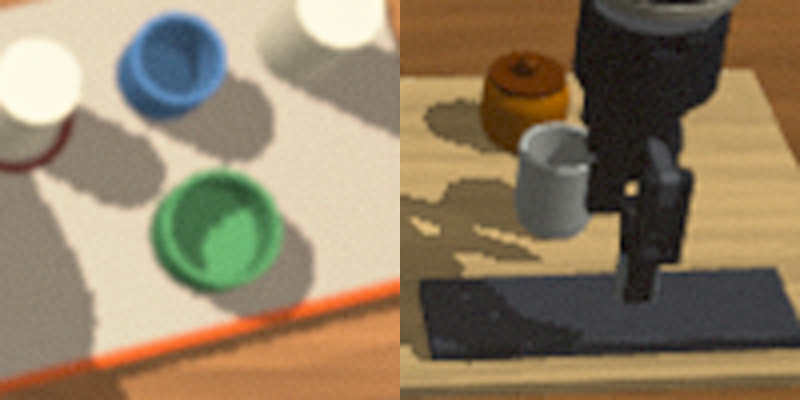

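The dish is in place, 90.6 mm from the row centre and square to it. The gripper hovers over the batt, clear of the white cup. Going down.

Emit:
{"api": "apply_moves", "payload": {
  "motion": [0, 0, 0.085, 0, 0, 0, 0, 0, 0.085, 0, 0, 0, 0, 0, 0.085, 0, 0, 0, 0, 0, 0.085, 0, 0, 0, 0, 0, 0.085, 0, 0, 0]
}}

```text
clock: 30.92
tool_pos: [667.2, 226.2, 17.1]
tool_rot: [0.712, 0.702, 0.001, 0.0]
ft_force: [0.5, -0.2, -0.8]
grip_width: 0.854
gripper_force: 0.0
```

Emit:
{"api": "apply_moves", "payload": {
  "motion": [0, 0, 0.004, 0, 0, 0, 0, 0, 0.008, 0, 0, 0, 0, 0, 0.012, 0, 0, 0, 0, 0, 0.016, 0, 0, 0]
}}

```text
clock: 31.42
tool_pos: [666.6, 226.0, 9.5]
tool_rot: [0.712, 0.702, -0.0, -0.0]
ft_force: [0.4, -1.1, 0.1]
grip_width: 0.858
gripper_force: 0.0
```

Emit:
{"api": "apply_moves", "payload": {
  "motion": [0, 0, 0, 0, 0, 0, 0, 0, 0, 0, 0, 0, 0, 0, 0, 0, 0, 0, 0, 0, 0, 0, 0, 0, 0, 0, 0, 0, 0, 0, 0, 0, 0, 0, 0, 0],
  "claw": 30,
  "newtons": 80
}}

```text
clock: 32.17
tool_pos: [667.2, 226.0, 10.4]
tool_rot: [0.712, 0.702, 0.0, 0.0]
ft_force: [-0.2, 0.4, 5.0]
grip_width: 0.675
gripper_force: 86.7
```

```bash
python3 go.py _,_,25,_:4 _,_,220,_:6 
```

```text
[0, 0, -0.038, 0, 0, 0, 0, 0, -0.038, 0, 0, 0, 0, 0, -0.038, 0, 0, 0, 0, 0, -0.038, 0, 0, 0]
  -> [666.682 225.987  24.889  -1.585]
[0, 0, -0.488, 0, 0, 0, 0, 0, -0.488, 0, 0, 0, 0, 0, -0.488, 0, 0, 0, 0, 0, -0.488, 0, 0, 0, 0, 0, -0.488, 0, 0, 0, 0, 0, -0.488, 0, 0, 0]
  -> [666.682 225.987 220.089  -1.585]
```

Emit:
{"api": "apply_moves", "payload": {
  "motion": [0, 0, -0.038, 0, 0, 0, 0, 0, -0.038, 0, 0, 0, 0, 0, -0.038, 0, 0, 0, 0, 0, -0.038, 0, 0, 0]
}}

```text
clock: 32.67
tool_pos: [666.3, 226.0, 24.5]
tool_rot: [0.712, 0.702, -0.0, -0.0]
ft_force: [-1.2, -0.4, -3.9]
grip_width: 0.675
gripper_force: 86.6
```

```bash
python3 - <<'E'
from vis import *
s=eyes.grab_frame('scene')[:,:,::-1].copy();cv2.imwrite('pics/s6.png',s)
cv2.imwrite('pics/c6.png',cv2.resize(s[150:260,330:490],None,fx=4,fy=4,interpolation=cv2.INTER_CUBIC))
E
```

```text
(no output)
```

View pics/c6.png

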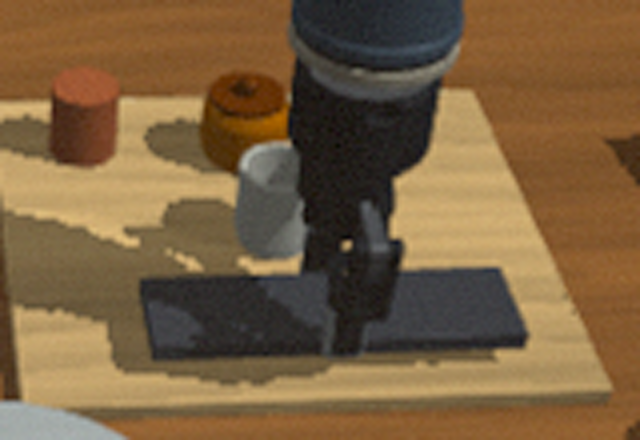

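The batt is held level: its front edge spans 152–526 in the crop and the finger sits at about 344. I'll refine its centring from its outline once it's over the shelf.

```bash
echo '[666.682,225.987,24.889,-1.585]' > cmd.json; python3 go.py _,_,170,_:5 630,0,170,-1.45:8 584,-213.9,170,-1.3185:8 _,_,_,_:2
```

```text
[0, 0, -0.363, 0, 0, 0, 0, 0, -0.363, 0, 0, 0, 0, 0, -0.363, 0, 0, 0, 0, 0, -0.363, 0, 0, 0, 0, 0, -0.363, 0, 0, 0]
  -> [666.682 225.987 170.089  -1.585]
[-0.566, -0.084, 0, 0, 0, -0.043, -0.566, -0.084, 0, 0, 0, -0.043, -0.566, -0.084, 0, 0, 0, -0.043, -0.566, -0.084, 0, 0, 0, -0.043, -0.566, -0.084, 0, 0, 0, -0.043, -0.566, -0.084, 0, 0, 0, -0.043, -0.566, -0.084, 0, 0, 0, -0.043, -0.566, -0.084, 0, 0, 0, -0.043]
  -> [ 6.29870e+02  8.70000e-02  1.70089e+02 -1.45000e+00]
[-0.517, -0.178, 0, 0, 0, -0.042, -0.517, -0.178, 0, 0, 0, -0.042, -0.517, -0.178, 0, 0, 0, -0.042, -0.517, -0.178, 0, 0, 0, -0.042, -0.517, -0.178, 0, 0, 0, -0.042, -0.517, -0.178, 0, 0, 0, -0.042, -0.517, -0.178, 0, 0, 0, -0.042, -0.517, -0.178, 0, 0, 0, -0.042]
  -> [ 584.128 -213.79   170.089   -1.318]
[0, 0, 0, 0, 0, 0, 0, 0, 0, 0, 0, 0]
  -> [ 584.128 -213.79   170.089   -1.318]
```

Emit:
{"api": "apply_moves", "payload": {
  "motion": [0, 0, -0.363, 0, 0, 0, 0, 0, -0.363, 0, 0, 0, 0, 0, -0.363, 0, 0, 0, 0, 0, -0.363, 0, 0, 0, 0, 0, -0.363, 0, 0, 0]
}}

```text
clock: 33.35
tool_pos: [665.7, 226.0, 168.2]
tool_rot: [0.712, 0.702, -0.001, -0.001]
ft_force: [-0.2, -0.3, -4.5]
grip_width: 0.669
gripper_force: 88.7
```

Emit:
{"api": "apply_moves", "payload": {
  "motion": [-0.566, -0.084, 0, 0, 0, -0.043, -0.566, -0.084, 0, 0, 0, -0.043, -0.566, -0.084, 0, 0, 0, -0.043, -0.566, -0.084, 0, 0, 0, -0.043, -0.566, -0.084, 0, 0, 0, -0.043, -0.566, -0.084, 0, 0, 0, -0.043, -0.566, -0.084, 0, 0, 0, -0.043, -0.566, -0.084, 0, 0, 0, -0.043]
}}

```text
clock: 34.35
tool_pos: [630.0, 1.4, 169.7]
tool_rot: [0.662, 0.749, -0.0, -0.0]
ft_force: [-0.4, 0.1, -2.8]
grip_width: 0.672
gripper_force: 88.6
```

Emit:
{"api": "apply_moves", "payload": {
  "motion": [-0.517, -0.178, 0, 0, 0, -0.042, -0.517, -0.178, 0, 0, 0, -0.042, -0.517, -0.178, 0, 0, 0, -0.042, -0.517, -0.178, 0, 0, 0, -0.042, -0.517, -0.178, 0, 0, 0, -0.042, -0.517, -0.178, 0, 0, 0, -0.042, -0.517, -0.178, 0, 0, 0, -0.042, -0.517, -0.178, 0, 0, 0, -0.042]
}}

```text
clock: 35.35
tool_pos: [584.7, -212.5, 170.0]
tool_rot: [0.611, 0.791, 0.0, -0.0]
ft_force: [-0.2, -0.2, -3.7]
grip_width: 0.673
gripper_force: 88.6
```

Emit:
{"api": "apply_moves", "payload": {
  "motion": [0, 0, 0, 0, 0, 0, 0, 0, 0, 0, 0, 0]
}}

```text
clock: 35.6
tool_pos: [584.4, -213.6, 170.1]
tool_rot: [0.612, 0.791, -0.0, 0.0]
ft_force: [0.8, -0.8, -3.1]
grip_width: 0.673
gripper_force: 88.6
```

```bash
cat > m7.py <<'E'
from vis import *
from plant import monitor
s=eyes.grab_frame('scene')[:,:,::-1].copy();cv2.imwrite('pics/s7.png',s)
o=monitor.get_obs();p=o['tool_pos'];print(p,o['tool_rot'])
e=.2535+.0;X=np.array([np.cos(e),np.sin(e),0]);Y=np.array([-np.sin(e),np.cos(e),0])
c=np.array([p[0],p[1],p[2]-9.7+12])
P=np.array([c+a*X*30+b*Y*105+[0,0,z] for z in(0,12) for a,b in((-1,-1),(-1,1),(1,1),(1,-1))])
q=proj('scene',P);print(q.round(1))
x0,y0=140,90
im=cv2.resize(s[y0:y0+120,x0:x0+150],None,fx=5,fy=5,interpolation=cv2.INTER_CUBIC)
for u,v in q: cv2.circle(im,(int((u-x0+.5)*5),int((v-y0+.5)*5)),3,(0,255,255),1)
cv2.imwrite('pics/c7.png',im)
E
python3 m7.py
```

```text
[ 584.33963852 -213.65522492  170.11811692] [ 6.12114640e-01  7.90769035e-01 -1.54380643e-05  3.57543175e-05]
[[160.4 164.1]
 [255.8 148.3]
 [261.7 161.9]
 [162.1 179.1]
 [159.2 159.4]
 [255.4 143.7]
 [261.3 157.2]
 [160.9 174.3]]
```

View pics/c7.png

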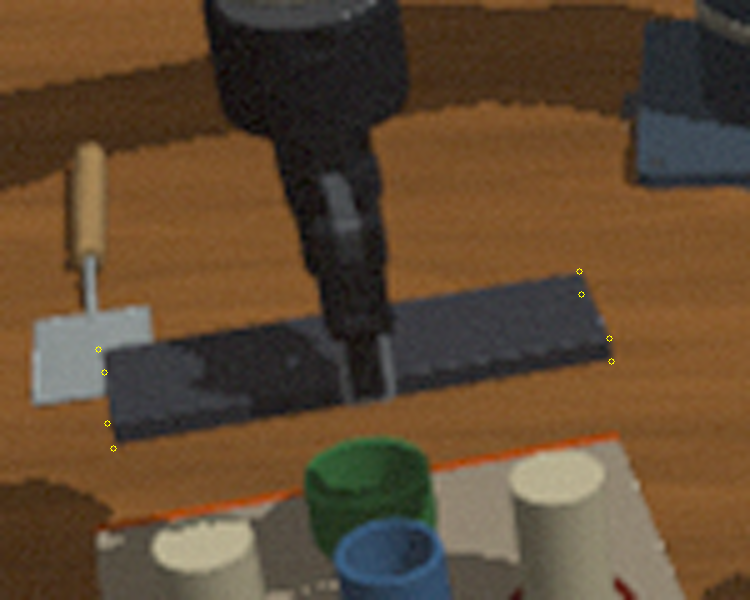

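Outline and predicted corners agree to about 1 mm along the batt, so it's centred. Lowering.

```bash
python3 go.py _,_,102,_:4/_,_,95,_:4i
```

```text
[0, 0, 0.17, 0, 0, 0, 0, 0, 0.17, 0, 0, 0, 0, 0, 0.17, 0, 0, 0, 0, 0, 0.17, 0, 0, 0, 0, 0, 0.175, 0, 0, 0, 0, 0, 0.179, 0, 0, 0, 0, 0, 0.183, 0, 0, 0, 0, 0, 0.188, 0, 0, 0]
  -> [ 584.128 -213.79    94.889   -1.318]
```

Emit:
{"api": "apply_moves", "payload": {
  "motion": [0, 0, 0.17, 0, 0, 0, 0, 0, 0.17, 0, 0, 0, 0, 0, 0.17, 0, 0, 0, 0, 0, 0.17, 0, 0, 0, 0, 0, 0.175, 0, 0, 0, 0, 0, 0.179, 0, 0, 0, 0, 0, 0.183, 0, 0, 0, 0, 0, 0.188, 0, 0, 0]
}}

```text
clock: 36.65
tool_pos: [584.3, -213.8, 94.8]
tool_rot: [0.612, 0.791, -0.0, 0.0]
ft_force: [-0.4, -0.7, -3.7]
grip_width: 0.679
gripper_force: 88.7
```

Emit:
{"api": "apply_moves", "payload": {
  "motion": [0, 0, 0.001, 0, 0, 0, 0, 0, 0.003, 0, 0, 0, 0, 0, 0.003, 0, 0, 0]
}}

```text
clock: 37.02
tool_pos: [584.2, -213.7, 94.4]
tool_rot: [0.612, 0.791, 0.0, 0.0]
ft_force: [-2.9, 1.8, 4.7]
grip_width: 0.671
gripper_force: 89.6
```

The batt is resting on both props (force went from −3.7 N hanging to +4.7 N). Releasing and going for the jar.

```bash
echo '[584.128,-213.79,93.689,-1.318]' > cmd.json; python3 go.py _,_,200,_:5 540,0,200,-0.7:8 482.7,209.5,200,-0.1:8 _,_,200,_:1/_,_,110,_:4
```

```text
[0, 0, -0.266, 0, 0, 0, 0, 0, -0.266, 0, 0, 0, 0, 0, -0.266, 0, 0, 0, 0, 0, -0.266, 0, 0, 0, 0, 0, -0.266, 0, 0, 0]
  -> [ 584.128 -213.79   200.089   -1.318]
[0.545, 0.027, 0, 0, 0, -0.197, 0.545, 0.027, 0, 0, 0, -0.197, 0.545, 0.027, 0, 0, 0, -0.197, 0.545, 0.027, 0, 0, 0, -0.197, 0.545, 0.027, 0, 0, 0, -0.197, 0.545, 0.027, 0, 0, 0, -0.197, 0.545, 0.027, 0, 0, 0, -0.197, 0.545, 0.027, 0, 0, 0, -0.197]
  -> [ 5.40060e+02 -1.80000e-02  2.00089e+02 -6.99000e-01]
[0.447, 0.309, 0, 0, 0, -0.191, 0.447, 0.309, 0, 0, 0, -0.191, 0.447, 0.309, 0, 0, 0, -0.191, 0.447, 0.309, 0, 0, 0, -0.191, 0.447, 0.309, 0, 0, 0, -0.191, 0.447, 0.309, 0, 0, 0, -0.191, 0.447, 0.309, 0, 0, 0, -0.191, 0.447, 0.309, 0, 0, 0, -0.191]
  -> [ 4.82744e+02  2.09652e+02  2.00089e+02 -9.90000e-02]
[0, 0, 0, 0, 0, 0, 0, 0, 0.225, 0, 0, 0, 0, 0, 0.225, 0, 0, 0, 0, 0, 0.225, 0, 0, 0, 0, 0, 0.225, 0, 0, 0]
  -> [ 4.82744e+02  2.09652e+02  1.10089e+02 -9.90000e-02]
```

Emit:
{"api": "apply_moves", "payload": {
  "motion": [0, 0, 0, 0, 0, 0, 0, 0, 0, 0, 0, 0, 0, 0, 0, 0, 0, 0, 0, 0, 0, 0, 0, 0, 0, 0, 0, 0, 0, 0, 0, 0, 0, 0, 0, 0],
  "claw": 85
}}

```text
clock: 37.78
tool_pos: [584.3, -213.8, 93.7]
tool_rot: [0.612, 0.791, -0.0, 0.0]
ft_force: [-0.4, 0.1, 0.4]
grip_width: 0.992
gripper_force: 0.0
```

Emit:
{"api": "apply_moves", "payload": {
  "motion": [0, 0, -0.266, 0, 0, 0, 0, 0, -0.266, 0, 0, 0, 0, 0, -0.266, 0, 0, 0, 0, 0, -0.266, 0, 0, 0, 0, 0, -0.266, 0, 0, 0]
}}

```text
clock: 38.4
tool_pos: [583.6, -213.4, 198.8]
tool_rot: [0.612, 0.791, -0.0, -0.001]
ft_force: [0.4, -0.3, -0.1]
grip_width: 0.996
gripper_force: 0.0
```

Emit:
{"api": "apply_moves", "payload": {
  "motion": [0.545, 0.027, 0, 0, 0, -0.197, 0.545, 0.027, 0, 0, 0, -0.197, 0.545, 0.027, 0, 0, 0, -0.197, 0.545, 0.027, 0, 0, 0, -0.197, 0.545, 0.027, 0, 0, 0, -0.197, 0.545, 0.027, 0, 0, 0, -0.197, 0.545, 0.027, 0, 0, 0, -0.197, 0.545, 0.027, 0, 0, 0, -0.197]
}}

```text
clock: 39.4
tool_pos: [540.2, -1.1, 199.9]
tool_rot: [0.343, 0.939, -0.0, -0.0]
ft_force: [0.2, -0.0, 0.3]
grip_width: 1.0
gripper_force: 0.0
```

Emit:
{"api": "apply_moves", "payload": {
  "motion": [0.447, 0.309, 0, 0, 0, -0.191, 0.447, 0.309, 0, 0, 0, -0.191, 0.447, 0.309, 0, 0, 0, -0.191, 0.447, 0.309, 0, 0, 0, -0.191, 0.447, 0.309, 0, 0, 0, -0.191, 0.447, 0.309, 0, 0, 0, -0.191, 0.447, 0.309, 0, 0, 0, -0.191, 0.447, 0.309, 0, 0, 0, -0.191]
}}

```text
clock: 40.4
tool_pos: [483.1, 208.6, 200.1]
tool_rot: [0.05, 0.999, -0.0, 0.0]
ft_force: [-0.1, -0.6, -0.4]
grip_width: 0.997
gripper_force: 0.0
```

Emit:
{"api": "apply_moves", "payload": {
  "motion": [0, 0, 0, 0, 0, 0, 0, 0, 0.225, 0, 0, 0, 0, 0, 0.225, 0, 0, 0, 0, 0, 0.225, 0, 0, 0, 0, 0, 0.225, 0, 0, 0]
}}

```text
clock: 41.02
tool_pos: [483.5, 209.8, 111.2]
tool_rot: [0.049, 0.999, 0.0, 0.001]
ft_force: [0.1, 0.7, -0.2]
grip_width: 1.001
gripper_force: 0.0
```

```bash
cat > m8.py <<'E'
from vis import *
t=eyes.grab_frame('top')[:,:,::-1].copy();s=eyes.grab_frame('scene')[:,:,::-1].copy()
cv2.imwrite('pics/t8.png',t);cv2.imwrite('pics/s8.png',s)
f=lambda a:cv2.resize(a,(400,400),interpolation=cv2.INTER_CUBIC)
cv2.imwrite('pics/c8.png',np.hstack([f(t[110:230,375:495]),f(s[145:265,145:265])]))
b=np.array([[-30,-105,0],[30,-105,0],[30,105,0],[-30,105,0]],float);b=np.r_[b,b+[0,0,12]]
def hull(t,lo,hi,box):return mask(t,lo,hi,box)
a=hull(t,(0,0,50),(180,40,165),(375,120,495,215));c=hull(s,(100,0,20),(180,60,100),(150,170,265,225))
def bx(p):
    q=b.copy();C,S=np.cos(p[3]-1),np.sin(p[3]-1);q[:,:2]=b[:,:2]@np.array([[C,S],[-S,C]]);return q+p[:3]
ori=lambda mm:.5*np.arctan2(2*mm['mu11'],mm['mu20']-mm['mu02'])
for use in((('top',a),),(('scene',c),),(('top',a),('scene',c))):
    def fb(p):
        o=[]
        for n,m in use:
            P=bx([p[0],p[1],96,p[2]])if len(use)==1 else bx([p[0],p[1],p[3],p[2]])
            o+=[*(cen(n,P)-m[0]),50*(ori(cv2.moments(cv2.convexHull(proj(n,P).astype(np.float32))))-ori(cv2.moments(m[3],True)))]
        return o
    r=least_squares(fb,[584,-214,1.25]+[96.]*(len(use)-1),diff_step=1e-3);print([u[0] for u in use],r.x.round(3),np.round(r.fun,2),[u[1][1] for u in use])
E
python3 m8.py;python3 go.py _,_,15,_:6 _,_,_,_:6 _,_,200,_:5 540,0,210,-0.1:8
```

```text
['top'] [ 581.267 -213.17     1.26 ] [ 0. -0.  0.] [3373.0]
['scene'] [ 585.442 -211.567    1.243] [-0.  0.  0.] [1910.0]
['top', 'scene'] [ 581.83  -213.079    1.256   93.683] [-0.34  0.02  0.2  -0.38 -0.07 -0.35] [3373.0, 1910.0]
[0, 0, 0.238, 0, 0, 0, 0, 0, 0.238, 0, 0, 0, 0, 0, 0.238, 0, 0, 0, 0, 0, 0.238, 0, 0, 0, 0, 0, 0.238, 0, 0, 0, 0, 0, 0.238, 0, 0, 0]
  -> [ 4.82744e+02  2.09652e+02  1.48890e+01 -9.90000e-02]
[0, 0, 0, 0, 0, 0, 0, 0, 0, 0, 0, 0, 0, 0, 0, 0, 0, 0, 0, 0, 0, 0, 0, 0, 0, 0, 0, 0, 0, 0, 0, 0, 0, 0, 0, 0]
  -> [ 4.82744e+02  2.09652e+02  1.48890e+01 -9.90000e-02]
[0, 0, -0.463, 0, 0, 0, 0, 0, -0.463, 0, 0, 0, 0, 0, -0.463, 0, 0, 0, 0, 0, -0.463, 0, 0, 0, 0, 0, -0.463, 0, 0, 0]
  -> [ 4.82744e+02  2.09652e+02  2.00089e+02 -9.90000e-02]
[-0.194, -0.507, -0.025, 0, 0, 0, -0.194, -0.507, -0.025, 0, 0, 0, -0.194, -0.507, -0.025, 0, 0, 0, -0.194, -0.507, -0.025, 0, 0, 0, -0.194, -0.507, -0.025, 0, 0, 0, -0.194, -0.507, -0.025, 0, 0, 0, -0.194, -0.507, -0.025, 0, 0, 0, -0.194, -0.507, -0.025, 0, 0, 0]
  -> [ 5.39907e+02  1.72000e-01  2.10089e+02 -9.90000e-02]
```

View pics/c8.png

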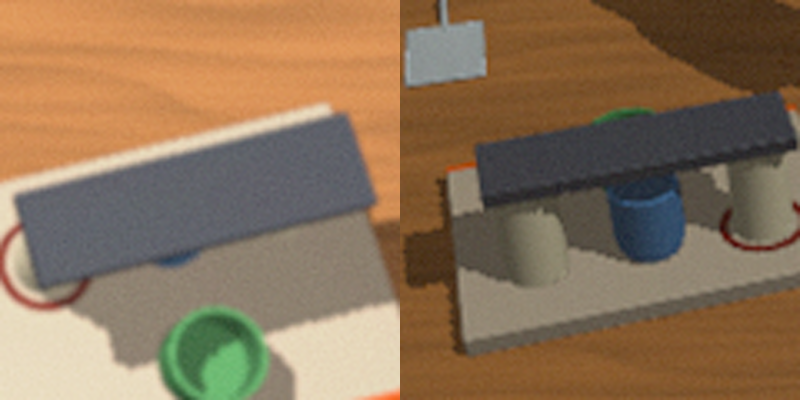

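The batt bridges both props in line (yaw 0.243–0.26 against 0.2535), about 1 mm off centre, with the cup beneath it. Picking the jar.

Emit:
{"api": "apply_moves", "payload": {
  "motion": [0, 0, 0.238, 0, 0, 0, 0, 0, 0.238, 0, 0, 0, 0, 0, 0.238, 0, 0, 0, 0, 0, 0.238, 0, 0, 0, 0, 0, 0.238, 0, 0, 0, 0, 0, 0.238, 0, 0, 0]
}}

```text
clock: 41.88
tool_pos: [483.5, 209.9, 16.1]
tool_rot: [0.049, 0.999, 0.001, 0.001]
ft_force: [-0.1, 0.1, -0.0]
grip_width: 0.997
gripper_force: 0.0
```

Emit:
{"api": "apply_moves", "payload": {
  "motion": [0, 0, 0, 0, 0, 0, 0, 0, 0, 0, 0, 0, 0, 0, 0, 0, 0, 0, 0, 0, 0, 0, 0, 0, 0, 0, 0, 0, 0, 0, 0, 0, 0, 0, 0, 0],
  "claw": 20,
  "newtons": 30
}}

```text
clock: 42.62
tool_pos: [483.0, 209.9, 15.5]
tool_rot: [0.049, 0.999, 0.0, 0.0]
ft_force: [-1.1, 0.6, 7.5]
grip_width: 0.647
gripper_force: 30.4
```

Emit:
{"api": "apply_moves", "payload": {
  "motion": [0, 0, -0.463, 0, 0, 0, 0, 0, -0.463, 0, 0, 0, 0, 0, -0.463, 0, 0, 0, 0, 0, -0.463, 0, 0, 0, 0, 0, -0.463, 0, 0, 0]
}}

```text
clock: 43.25
tool_pos: [482.1, 209.3, 199.5]
tool_rot: [0.049, 0.999, -0.0, -0.0]
ft_force: [0.2, 0.1, -1.8]
grip_width: 0.647
gripper_force: 33.8
```

Emit:
{"api": "apply_moves", "payload": {
  "motion": [-0.194, -0.507, -0.025, 0, 0, 0, -0.194, -0.507, -0.025, 0, 0, 0, -0.194, -0.507, -0.025, 0, 0, 0, -0.194, -0.507, -0.025, 0, 0, 0, -0.194, -0.507, -0.025, 0, 0, 0, -0.194, -0.507, -0.025, 0, 0, 0, -0.194, -0.507, -0.025, 0, 0, 0, -0.194, -0.507, -0.025, 0, 0, 0]
}}

```text
clock: 44.25
tool_pos: [539.8, 1.3, 209.9]
tool_rot: [0.048, 0.999, 0.0, -0.0]
ft_force: [-0.7, -0.1, -2.4]
grip_width: 0.645
gripper_force: 33.8
```

```bash
python3 go.py 584,-213.7,210,-0.1:8 _,_,_,_:1/_,_,150,_:4 _,_,117,_:4i/_,_,112,_:4i
```

```text
[-0.163, -0.521, 0, 0, 0, 0, -0.163, -0.521, 0, 0, 0, 0, -0.163, -0.521, 0, 0, 0, 0, -0.163, -0.521, 0, 0, 0, 0, -0.163, -0.521, 0, 0, 0, 0, -0.163, -0.521, 0, 0, 0, 0, -0.163, -0.521, 0, 0, 0, 0, -0.163, -0.521, 0, 0, 0, 0]
  -> [ 5.84177e+02 -2.13655e+02  2.10089e+02 -9.90000e-02]
[0, 0, 0, 0, 0, 0, 0, 0, 0.15, 0, 0, 0, 0, 0, 0.15, 0, 0, 0, 0, 0, 0.15, 0, 0, 0, 0, 0, 0.15, 0, 0, 0]
  -> [ 5.84177e+02 -2.13655e+02  1.50089e+02 -9.90000e-02]
[0, 0, 0.021, 0, 0, 0, 0, 0, 0.041, 0, 0, 0, 0, 0, 0.062, 0, 0, 0, 0, 0, 0.083, 0, 0, 0, 0, 0, 0.086, 0, 0, 0, 0, 0, 0.089, 0, 0, 0, 0, 0, 0.092, 0, 0, 0, 0, 0, 0.095, 0, 0, 0]
  -> [ 5.84177e+02 -2.13655e+02  1.12089e+02 -9.90000e-02]
```

Emit:
{"api": "apply_moves", "payload": {
  "motion": [-0.163, -0.521, 0, 0, 0, 0, -0.163, -0.521, 0, 0, 0, 0, -0.163, -0.521, 0, 0, 0, 0, -0.163, -0.521, 0, 0, 0, 0, -0.163, -0.521, 0, 0, 0, 0, -0.163, -0.521, 0, 0, 0, 0, -0.163, -0.521, 0, 0, 0, 0, -0.163, -0.521, 0, 0, 0, 0]
}}

```text
clock: 45.25
tool_pos: [584.5, -212.4, 210.3]
tool_rot: [0.048, 0.999, 0.0, 0.0]
ft_force: [0.5, -0.2, -2.6]
grip_width: 0.642
gripper_force: 33.8
```

Emit:
{"api": "apply_moves", "payload": {
  "motion": [0, 0, 0, 0, 0, 0, 0, 0, 0.15, 0, 0, 0, 0, 0, 0.15, 0, 0, 0, 0, 0, 0.15, 0, 0, 0, 0, 0, 0.15, 0, 0, 0]
}}

```text
clock: 45.88
tool_pos: [585.5, -214.1, 152.2]
tool_rot: [0.049, 0.999, -0.0, 0.002]
ft_force: [-0.2, -1.4, -2.7]
grip_width: 0.644
gripper_force: 33.8
```

Emit:
{"api": "apply_moves", "payload": {
  "motion": [0, 0, 0.021, 0, 0, 0, 0, 0, 0.041, 0, 0, 0, 0, 0, 0.062, 0, 0, 0, 0, 0, 0.083, 0, 0, 0, 0, 0, 0.086, 0, 0, 0, 0, 0, 0.089, 0, 0, 0, 0, 0, 0.092, 0, 0, 0, 0, 0, 0.095, 0, 0, 0]
}}

```text
clock: 46.88
tool_pos: [584.5, -213.7, 112.3]
tool_rot: [0.049, 0.999, -0.0, 0.0]
ft_force: [0.0, 0.2, -2.7]
grip_width: 0.647
gripper_force: 33.8
```

Emit:
{"api": "apply_moves", "payload": {
  "motion": [0, 0, 0.001, 0, 0, 0, 0, 0, 0.001, 0, 0, 0]
}}

```text
clock: 47.12
tool_pos: [584.3, -213.6, 111.7]
tool_rot: [0.049, 0.999, -0.0, 0.0]
ft_force: [-0.6, 0.0, -1.8]
grip_width: 0.641
gripper_force: 33.8
```

Emit:
{"api": "apply_moves", "payload": {
  "motion": [0, 0, 0.001, 0, 0, 0, 0, 0, 0.002, 0, 0, 0, 0, 0, 0.002, 0, 0, 0]
}}

```text
clock: 47.5
tool_pos: [584.4, -213.7, 111.6]
tool_rot: [0.049, 0.999, -0.0, 0.0]
ft_force: [-2.7, 0.8, 6.5]
grip_width: 0.644
gripper_force: 34.4
```

Emit:
{"api": "apply_moves", "payload": {
  "motion": [0, 0, 0, 0, 0, 0, 0, 0, 0, 0, 0, 0, 0, 0, 0, 0, 0, 0, 0, 0, 0, 0, 0, 0, 0, 0, 0, 0, 0, 0, 0, 0, 0, 0, 0, 0],
  "claw": 85
}}

```text
clock: 48.25
tool_pos: [584.3, -213.7, 110.9]
tool_rot: [0.049, 0.999, -0.0, 0.0]
ft_force: [1.0, 0.5, -0.1]
grip_width: 0.994
gripper_force: 0.0
```

Emit:
{"api": "apply_moves", "payload": {
  "motion": [0, 0, -0.1, 0, 0, 0, 0, 0, -0.3, 0, 0, 0, 0, 0, -0.3, 0, 0, 0, 0, 0, -0.3, 0, 0, 0, 0, 0, -0.3, 0, 0, 0]
}}

```text
clock: 48.88
tool_pos: [583.7, -213.3, 229.6]
tool_rot: [0.049, 0.999, 0.0, -0.001]
ft_force: [-0.1, 0.1, 0.0]
grip_width: 0.999
gripper_force: 0.0
```

Emit:
{"api": "apply_moves", "payload": {
  "motion": [0, 0.75, 0, 0, 0, 0, 0, 0.75, 0, 0, 0, 0, 0, 0.75, 0, 0, 0, 0, 0, 0.75, 0, 0, 0, 0, 0, 0.75, 0, 0, 0, 0, 0, 0.75, 0, 0, 0, 0, 0, 0.75, 0, 0, 0, 0, 0, 0.75, 0, 0, 0, 0]
}}

```text
clock: 49.88
tool_pos: [613.7, 82.9, 230.3]
tool_rot: [0.051, 0.999, -0.001, -0.0]
ft_force: [0.4, -0.5, 1.1]
grip_width: 0.999
gripper_force: 0.0
```

```bash
python3 - <<'E'
from vis import *
t=eyes.grab_frame('top')[:,:,::-1].copy();s=eyes.grab_frame('scene')[:,:,::-1].copy()
cv2.imwrite('pics/t9.png',t);cv2.imwrite('pics/s9.png',s)
js=np.r_[circ(24,0),circ(28,12),circ(28,36),circ(12,55)]
a=mask(t,(3,110,50),(17,255,210),(405,120,460,190));b=mask(s,(3,110,20),(20,255,200),(185,130,230,200))
for u in((('top',a),),(('scene',b),)):
    g=lambda p:np.concatenate([cen(n,js+[p[0],p[1],108])-m[0] for n,m in u]);print(u[0][0],least_squares(g,[584,-214],diff_step=1e-3).x.round(1),u[0][1][1])
f=lambda a:cv2.resize(a,(400,400),interpolation=cv2.INTER_CUBIC)
cv2.imwrite('pics/c9.png',np.hstack([f(t[110:230,375:495]),f(s[135:255,145:265])]))
E
```

```text
top [ 585.9 -215.6] 790.0
scene [ 502.4 -238.1] 2691.0
```

View pics/c9.png

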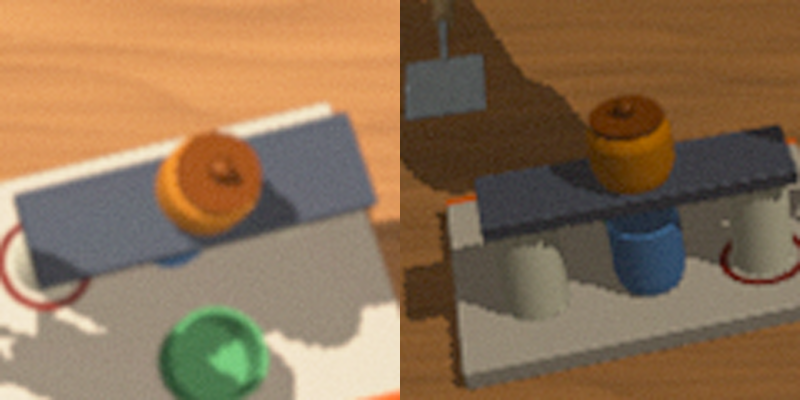

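View pics/s9.png

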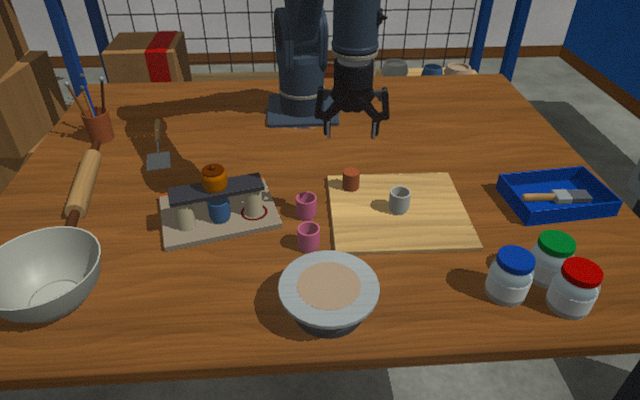

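The final pictures show the jar upright on the middle of the batt at (213,178). The batt sits level on both props, the cup is beneath it, and the dish is in front. The short red prop and white cup haven't moved, and the arm is clear. The scene-view jar fit is invalid, because its mask also caught the table. Handing in.

```bash
python3 -c "
from plant import close_job
print(close_job())"
```

```text
the job is handed in; nothing more can be done
None
```

The kiln shelf is loaded as asked and handed in at about 50 s of the 144 s allowed: by the camera checks everything is upright and within about 2 mm of its place, and the short red prop and white cup were not touched.

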